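# Lock the levelling screw of a bin rack with its jam nut

## Robot

A 6-joint arm with a two-finger parallel gripper is mounted at the origin on the work surface. World frame = base frame: x ahead of the robot, y to its left, z up, the work surface at z = 0. Lengths are in mm, angles in rad, forces in N, time in s.
With the tool pointing down it reaches from about 275 to 750 mm from the base axis. Payload 10.2 kg.
Tool frame: the origin (TCP) lies between the finger pads; the fingertips stand 11 mm ahead of it and the grasp point (between the pads) lies 8 mm behind it (ctrl.tip_extent is the distance from the TCP to the fingertips, in mm); z points along the fingers, y is the direction in which the jaws open and shut (so a half turn about z gives the same grasp; the last joint's range is limited). The gripper opens to 85 mm and grips with 20 to 120 N. Pads are 22 mm wide; open, the fingers measure 114 mm over their backs; the gripper's body (76 mm by 85 mm) begins 54 mm behind the grasp point. The pads swing forward as they close: fully open they stand 13 mm farther back than shut.
Start: joints at [0.931, 0.313, 1.498, -0, 1.331, -0.223], TCP at [212.552, 480.055, 206.694] pointing down, gripper open.
Joint ranges: [-2.94, 2.94], [-0.97, 2.17], [0.19, 2.56], [-1.23, 4.37], [0.02, 3.11], [-2.88, 2.88]. Speed limits (rad/s): [2.39, 2.39, 3.01, 3.14, 3.14, 3.14].

## Interface

Orientations are given as a unit quaternion [w, x, y, z].
In Python, from rig import ctrl gives the robot as it stands.
- The arm moves only by the tool apply_moves, never from a script. Its argument "commands" is a list of rows, each a list of 5 numbers: the finger opening in cm, from 0 to 8.54, then the shift along the tool's x, y, z in cm, then the turn about the tool's z in rad. In form: [[jaw, dx, dy, dz, roll], ...]. A call has 1 to 12 rows; each row shifts and turns the commanded pose from where the row before left it, along the tool's axes as they then stand; what a row does not reach is not made up. A row lasts 1/12 s, in which the tool goes at most 41.7 mm and 7.16 degrees, less where a joint would pass 70% of its speed; a pose out of reach is approached as far as the arm can. A call with a gripper value outside its range is refused whole. The fingers move at their own pace and stop on an object; "squeeze" is the grip in N (left out, the last holds). Time passes only in rows, so rows that do not move let the fingers close. It gives the time, the measured TCP pose, the force and the opening at its end, in the units of the state.
- ctrl.sense(): the state, without advancing time (a new reading comes with each control period).
- ctrl.capture(name): name is "side" or "top"; returns the picture (400x640x3 uint8, red, green, blue); there is no depth.
- ctrl.camera_info(name): a dict with "fov_y" (degrees; the focal length in pixels is half the picture's height over the tangent of half this angle, whatever the lens; pixels are square), "cx", "cy" (the principal point, pixels), "dist_coeffs" ([k1, k2, p1, p2, k3] as OpenCV has them; the pictures are not rectified), "camera_from_world" (4x4, takes a point from world to camera coordinates). Camera axes: x right, y down, z forward; pixel columns grow to the right and rows downward; lengths in mm; the calibration is good to about 2 mm. A picture is of the moment at which its call begins. camera_info takes no time and is no camera call.
- ctrl.finish_job(): hands the job in, once; it reports no verdict.
The state is a dict: "time_s": time; "joints": joint angles; "dq": joint speeds; "tau": joint torques, N m; "eef_pos": TCP position; "ee_rot": TCP orientation; "force": force on the tool from outside, world axes, zero at the start; "wrist_torque": the same for the moment, N m; "grip_width": opening from 0.0 (shut) to 1.0 (fully open).
Only numpy, scipy, OpenCV 4.12 (cv2) and the standard library are available. Lean on these libraries where they do the work, as an engineer would, in place of code of your own. Each camera call takes 0.05 s, during which the arm holds its last target.

## Task

Fit the steel holding key over the flat head of the rack's levelling screw so that its long arm lies on the grey ledge, then tighten the jam nut clockwise by the upright peg on its handle, with the arm brought up against the stop post so that the screw is held at its setting. Tighten by feel to about 15 N at the peg (never 25 N), so that the nut stays tight when let go, and leave the key on the screw and the other things where they are.

Things in the scene. Friction and masses are not known exactly. Their poses are not given: they have to be found in the camera images.
- screw_head (a point): Top of the round shoulder (36 mm) of an upright steel levelling screw, on its axis, 85 mm above the table; the screw stands in the aluminium foot plate (top at 50 mm) of a low white bin rack. A flat head rises 16 mm from the shoulder: 34 mm long along this x axis, 8 mm thick along y, the top 4 mm a narrowing ridge. +x points to the side where the key's arm must lie, over the ledge
- screw (a joint): Turn of the screw, rad, positive clockwise from above. 0 is its setting: the fitted key's arm against the stop post. Starts at -0.5 to -0.2; between -0.09 and 0.16 counts as set (the key has about 0.07 of play). It turns stiffly (0.30 N m, 4 N at the nut's peg) and follows the tightening nut unless the key and post hold it
- stop_post (a point): Steel stop post, 16 mm diameter, on a grey ledge beside the screw. This point: centre of its top, 115 mm above the table, 102 mm from the screw's axis. The ledge is 130 mm long, 80 to 120 mm from the screw's axis, its top at 85 mm, level with the screw's shoulder: it carries the key's arm. The arm meets the post in turning clockwise from above
- key_grip (a point): Holding key, bare steel, 0.25 kg, lying flat: a bar 151 mm long, 26 mm wide, 16 mm thick, with a block to grip on top, 40 mm long, 26 mm wide, 36 mm tall. This point: middle of the block's length, on the bar's centre line, 34 mm above the key's underside (the block spans 16 to 52 mm). x points along the bar to the end of its arm (75.5 mm away), y across, z up
- key_slot (a point): The key's through slot for the screw's flat head: 37 mm long along the bar, 10.5 mm wide. This point: its centre at the key's underside, 50 mm from the grip point towards -x, axes as the key's. Key fully fitted: this point within 5 mm of screw_head, key level
- nut_peg (a point): Upright round peg, dark steel, 14 mm diameter, on the handle of the jam nut, 75 mm from the screw's axis, reaching from 62 to 112 mm above the table; this point: on its axis, 90 mm above the table. The handle bar under it runs in to the nut, 55 to 65 mm above the table. Clockwise from above tightens
- nut (a point): Hexagon jam nut, dark steel, 36 mm across flats, on the screw; this point: its centre, 60 mm above the table. It runs with about 2 N at the peg for 0.55 to 1.1 rad until it meets its seat, which cannot be seen; then it drags the screw along (4 N at the peg) until the key's arm stands against the post; only then is it wound tight (nut_tight)
- nut_tight (a joint): How far the nut is wound up after it has met its seat with the screw held, rad, clockwise. 0 until then; winding starts at 8 N at the peg and is stiff: 10.7 N gives 0.01, 16 N 0.03, 25 N 0.064. What is wound in stays when let go, up to 0.03. Tight: above 0.008; over-tightened: above 0.064 at any time
- spare_foot: bystander: a spare steel levelling foot, 48 mm disc with a 70 mm stem, upright; origin under its centre
- parts_bin: bystander: small blue bin of nuts, 140 x 100 x 60 mm; origin under its centre
- scanner: bystander: black and grey hand scanner lying flat, about 190 mm long, 46 mm high; origin on the table near its middle
- tape_roll: bystander: roll of tape, 90 mm diameter, 45 mm high; origin under its centre
- spanner: bystander: steel open spanner 180 mm long lying flat; origin under its middle
Things that resemble listed ones, but are neither listed nor needed, are in the scene too. What is shaped like the part that bears key_grip but brown or purple is not meant.

How it is judged:
By the outcome, as a careful person would: the job done as asked, in the order asked, and still so for the second after the job is handed in, with the robot touching nothing.
It also fails if it takes over 69 s, if anything falls off the work surface, if the arm or the gripper's body presses on something with over 40 N, if the wrist force passes 120 N, or if a joint passes its speed limit or range.

## Working session

There is one attempt and no reset: what is moved stays moved. The work goes in short steps, Python scripts to look and compute and a tool call to move; the robot and the scene stay as the last step left them, time stands still between calls to the robot, and variables do not carry over. Pictures are saved under pics/ and viewed, and the job is handed in when it is done.

Besides the shell and the picture viewer there is one more tool, called by a JSON object that holds its "op" and its "data". apply_moves: Moves the arm, as the interface text tells. Its arguments: {"type":"object","properties":{"commands":{"type":"array"},"squeeze":{"type":"number"}},"required":["commands"]}

```bash
mkdir -p pics; ls; python3 - <<'E'
from rig import ctrl
import cv2
for n in("side","top"):
    i=ctrl.camera_info(n);print(n,i)
    cv2.imwrite(f"pics/{n}0.png",ctrl.capture(n)[:,:,::-1])
print(ctrl.sense())
E
```

```text
pics
side {'fov_y': 50.64045658135224, 'cx': 320.7355033928706, 'cy': 203.5034174406638, 'dist_coeffs': array([-0.07769583,  0.        ,  0.        ,  0.        ,  0.        ]), 'camera_from_world': array([[-9.29775732e-01, -3.67888679e-01,  1.32290308e-02,
         4.98566333e+02],
       [-2.81600790e-01,  6.87632969e-01, -6.69224847e-01,
         2.43617974e+02],
       [ 2.37103527e-01, -6.25954328e-01, -7.42942190e-01,
         1.23152856e+03],
       [ 0.00000000e+00,  0.00000000e+00,  0.00000000e+00,
         1.00000000e+00]])}
top {'fov_y': 50.317020313620674, 'cx': 313.39218320662224, 'cy': 193.0975676001882, 'dist_coeffs': array([-0.00902827,  0.        ,  0.        ,  0.        ,  0.        ]), 'camera_from_world': array([[ 6.41246249e-03, -9.99834568e-01,  1.70210723e-02,
        -7.17271133e+01],
       [-9.98128172e-01, -7.43492233e-03, -6.07031609e-02,
         5.46175141e+02],
       [ 6.08196690e-02, -1.65999551e-02, -9.98010726e-01,
         1.12553714e+03],
       [ 0.00000000e+00,  0.00000000e+00,  0.00000000e+00,
         1.00000000e+00]])}
{'time_s': 0.1, 'joints': array([ 9.30626772e-01,  3.13359459e-01,  1.49834198e+00, -7.65536022e-06,
        1.33098447e+00, -2.23370107e-01]), 'dq': array([ 0.00076651, -0.00082549, -0.00478915, -0.00140743,  0.00117649,
        0.00017851]), 'tau': array([ 3.10570511e-03, -4.12895465e+01, -2.60139960e+01, -1.51087256e-04,
        3.07792870e-03,  7.87005047e-05]), 'eef_pos': array([212.38667512, 479.85230023, 206.21721411]), 'ee_rot': array([-2.25376699e-04,  2.06893592e-01,  9.78363298e-01, -4.98019760e-04]), 'force': array([-0.0067516 , -0.57732348,  0.64009844]), 'wrist_torque': array([-0.02159442, -0.0445371 , -0.05814106]), 'grip_width': 1.000338566834313}
```

View pics/side0.png

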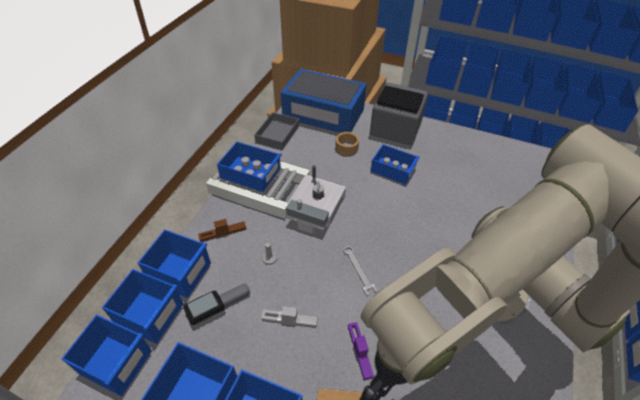

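View pics/top0.png

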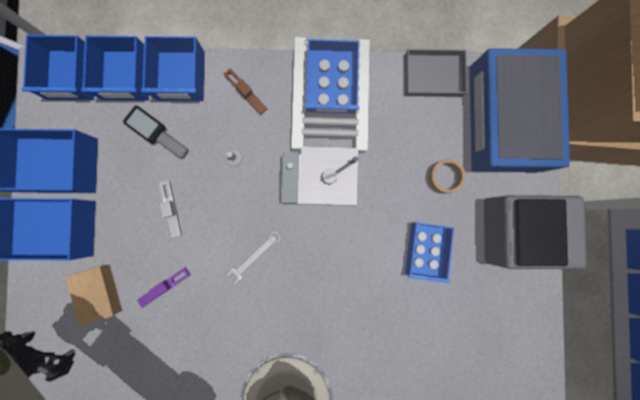

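The candidates for the key are steel at top (170,208) / side (289,317), brown at top (245,90), and purple at top (164,287). Only the bare-steel one fits the description. I'll enlarge it and the rack to confirm.

```bash
python3 - <<'E'
import cv2,numpy as np
t=cv2.imread("pics/top0.png");s=cv2.imread("pics/side0.png")
def c(im,x,y,w,h,k,f): cv2.imwrite(f,cv2.resize(im[y:y+h,x:x+w],None,fx=k,fy=k,interpolation=cv2.INTER_CUBIC))
c(t,270,140,100,75,8,"pics/c1.png");c(s,260,155,100,75,8,"pics/c2.png")
a=cv2.resize(t[170:245,140:205],None,fx=6,fy=6,interpolation=3);b=cv2.resize(s[285:360,255:325],None,fx=6,fy=6,interpolation=3)
cv2.imwrite("pics/c3.png",np.hstack([a,b])[:,:800])
E
```

```text
(no output)
```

View pics/c1.png

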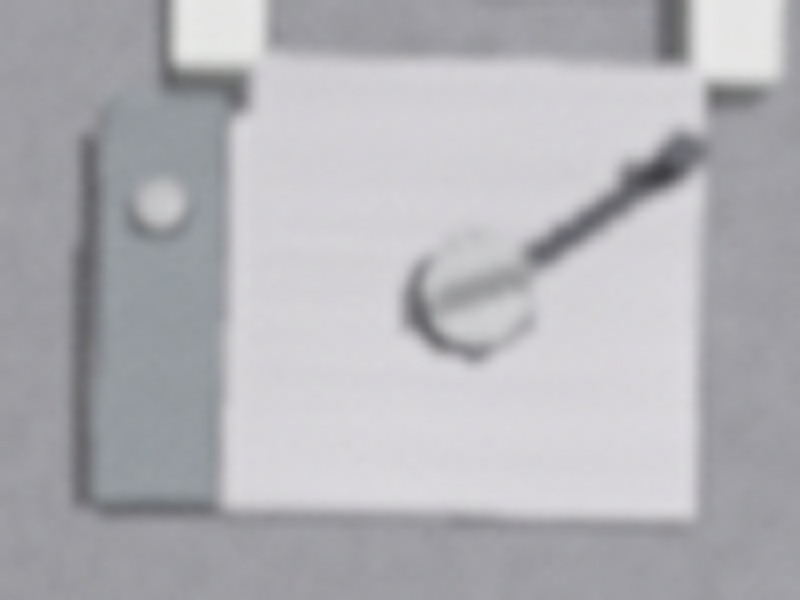

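View pics/c2.png

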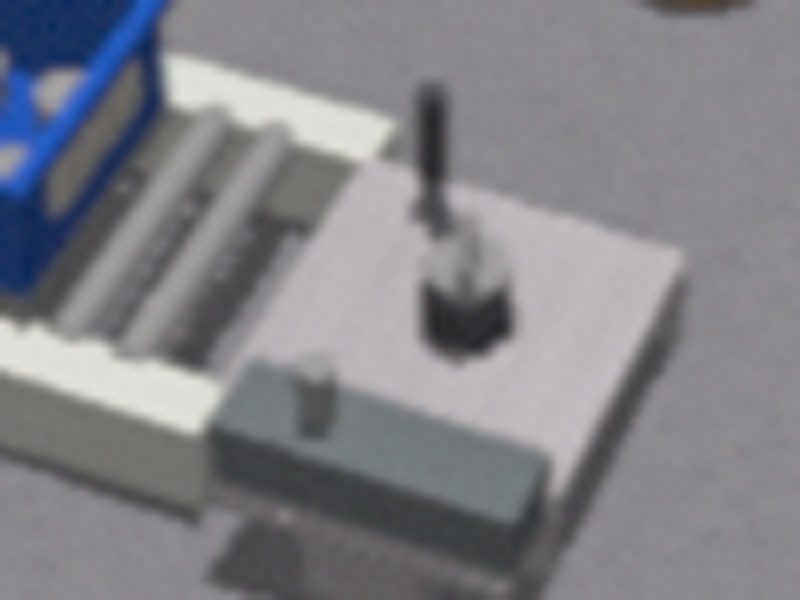

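View pics/c3.png

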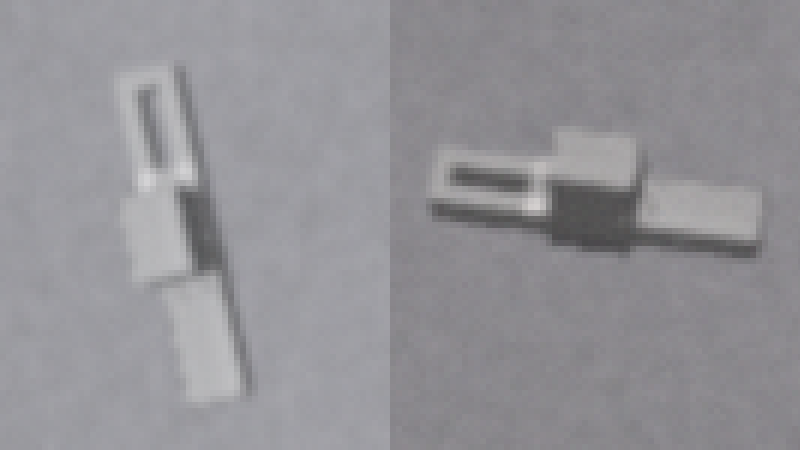

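The crops show the bare-steel key: slot at top (164,189), block at (167,209), arm end at (175,234). It matches the description. Post is at top (290,165), screw head at (330,177), peg top at about (355,158). Next I'll measure them.

```bash
cat > h.py <<'E'
import numpy as np,cv2
from rig import ctrl
def cam(n):
    i=ctrl.camera_info(n);f=200/np.tan(np.radians(i['fov_y']/2))
    return np.array([[f,0,i['cx']],[0,f,i['cy']],[0,0,1]]),np.array(i['dist_coeffs']),np.array(i['camera_from_world'])
C={n:cam(n) for n in('side','top')}
def ray(n,p):
    K,d,T=C[n];u=cv2.undistortPoints(np.array([[p]],float),K,d)[0,0]
    R=T[:3,:3];return -R.T@T[:3,3],R.T@np.array([u[0],u[1],1])
def onz(n,p,z):
    o,d=ray(n,p);return o+d*(z-o[2])/d[2]
def tri(pt,ps):
    A=[];b=[]
    for n,p in(('top',pt),('side',ps)):
        o,d=ray(n,p);d/=np.linalg.norm(d);M=np.eye(3)-np.outer(d,d);A.append(M);b.append(M@o)
    x=np.linalg.lstsq(np.vstack(A),np.hstack(b),rcond=None)[0];return x,np.linalg.norm(np.vstack(A)@x-np.hstack(b))
def proj(n,X):
    K,d,T=C[n];return cv2.projectPoints(np.array([X],float),cv2.Rodrigues(T[:3,:3])[0],T[:3,3],K,d)[0][0,0]
E
python3 - <<'E'
from h import *
np.set_printoptions(precision=1,suppress=True)
t=cv2.imread("pics/top0.png");s=cv2.imread("pics/side0.png")
# key mask
for n,im,(x,y,w,h) in(('top',t,(140,170,65,75)),('side',s,(255,285,70,75))):
    g=cv2.cvtColor(im[y:y+h,x:x+w],cv2.COLOR_BGR2GRAY);print(n,np.percentile(g,[5,25,50,75,95]))
    m=(g>175).astype(np.uint8);m=cv2.morphologyEx(m,cv2.MORPH_CLOSE,np.ones((3,3)))
    cs,_=cv2.findContours(m,0,1);c=max(cs,key=cv2.contourArea)+[x,y]
    print(cv2.minAreaRect(c),cv2.contourArea(c))
# crop coords -> px  (center conv)
def f(c,x,y,k):return ((c[0]+.5)/k-.5+x,(c[1]+.5)/k-.5+y)
P=lambda c:f(c,270,140,8);S=lambda c:f(c,260,155,8)
post=P((160,203)); print('post',onz('top',post,115),tri(post,S((317,363))), 'side z115',onz('side',S((317,363)),115))
sh=P((478,293));print('shoulder',onz('top',sh,85),'side',onz('side',S((465,285)),85))
for a in((440,303),(530,272)):print('head end',onz('top',P(a),101))
pg=P((688,147));print('peg',onz('top',pg,112),onz('side',S((431,88)),112))
T=lambda c:f(c,140,170,6);U=lambda c:f((c[0]-390,c[1]),255,285,6)
print('slot',onz('top',T((151,128)),16),onz('side',U((489,177)),16))
print('slotends',onz('top',T((145,92)),16),onz('top',T((159,166)),16))
print('armend corners',onz('top',T((189,403)),16),onz('top',T((240,395)),16),'side',onz('side',U((760,188)),16),onz('side',U((757,243)),16))
print('slot end corners',onz('top',T((115,72)),16),onz('top',T((175,65)),16),'side',onz('side',U((435,150)),16),onz('side',U((432,205)),16))
print('blk',[onz('top',T(q),52) for q in((121,198),(177,187),(192,270),(134,282))])
print('blkside',[onz('side',U(q),52) for q in((557,128),(638,140),(633,190),(552,185))])
E
```

```text
top [150. 156. 158. 159. 180.]
((165.83700561523438, 198.4033203125), (33.16462326049805, 10.564326286315918), 86.98721313476562) 245.5
side [106.4 136.  138.  140.  162. ]
((278.5, 318.0), (3.0, 2.0), 0.0) 4.0
post [609.7  -7.2 115. ] (array([610.5,  -7. , 116.1]), np.float64(1.4257108464198935)) side z115 [612.   -7.7 115. ]
shoulder [ 585.7 -106.9   85. ] side [585.4 -94.4  85. ]
head end [580.9 -94.1 101. ]
head end [ 590.8 -122.2  101. ]
peg [ 628.9 -170.3  112. ] [ 631.3 -170.2  112. ]
slot [549.6 329.6  16. ] [553.  326.7  16. ]
slotends [565.7 332.8  16. ] [532.7 325.6  16. ]
armend corners [427.7 309.5  16. ] [431.4 287.1  16. ] side [436.7 285.3  16. ] [427.9 310.8  16. ]
slot end corners [574.5 346.3  16. ] [577.9 319.7  16. ] side [581.8 323.8  16. ] [570.7 349.   16. ]
blk [array([517. , 329.8,  52. ]), array([521.9, 305.8,  52. ]), array([486.2, 298.4,  52. ]), array([480.9, 323.2,  52. ])]
blkside [array([524.7, 309.2,  52. ]), array([488.9, 301.1,  52. ]), array([481.2, 324.2,  52. ]), array([515. , 335.4,  52. ])]
```

```bash
cat >> h.py <<'E'
def go(tx,ty,tz,thx=None):
    """remaining delta in tool axes [cm], roll about tool z (translation first)"""
    s=ctrl.sense();from scipy.spatial.transform import Rotation as R
    q=s['ee_rot'];M=R.from_quat([q[1],q[2],q[3],q[0]]).as_matrix()
    d=M.T@(np.array([tx,ty,tz])-s['eef_pos'])/10
    th=np.arctan2(M[1,0],M[0,0]);r=None if thx is None else (th-thx+np.pi)%(2*np.pi)-np.pi
    print('t%.2f'%s['time_s'],'pos',s['eef_pos'].round(1),'thx %.3f'%th,'zt',M[:,2].round(3),'d_cm',d.round(2),'roll',r,'F',s['force'].round(1),'M',s['wrist_torque'].round(2),'w',round(s['grip_width'],3))
E
python3 -c "
from h import *
go(502.5,316,150,3.386)"
```

```text
t0.10 pos [212.4 479.9 206.2] thx 2.725 zt [-0.001 -0.001 -1.   ] d_cm [-33.16  -3.23   5.62] roll -0.6612050970610541 F [-0.  -0.6  0.6] M [-0.02 -0.04 -0.06] w 1.0
```

{"op": "apply_moves", "data": {"commands": [[8.54,-3.3,-0.32,0.5,0],[8.54,-3.3,-0.32,0.5,0],[8.54,-3.3,-0.32,0.5,0],[8.54,-3.3,-0.32,0.5,0],[8.54,-3.3,-0.32,0.5,0],[8.54,-3.3,-0.32,0.5,0],[8.54,-3.3,-0.32,0.5,0],[8.54,-3.3,-0.32,0.5,0],[8.54,-3.3,-0.32,0.5,0],[8.54,-3.3,-0.32,0.5,0]]}}

```text
time_s: 0.93
eef_pos: [502.5, 316.1, 156.1]
ee_rot: [-0.0, 0.207, 0.978, -0.0]
force: [0.2, 0.6, 0.3]
grip_width: 1.003
```

{"op": "apply_moves", "data": {"commands": [[8.54,0,0,0,-0.11],[8.54,0,0,0,-0.11],[8.54,0,0,0,-0.11],[8.54,0,0,0,-0.11],[8.54,0,0,0,-0.11],[8.54,0,0,0,-0.11],[8.54,0,0,0,0]]}}

```text
time_s: 1.52
eef_pos: [501.2, 317.1, 156.3]
ee_rot: [-0.0, -0.123, 0.992, -0.0]
force: [-0.6, -0.1, -0.4]
grip_width: 1.002
```

```bash
python3 -c "
from h import *
go(502.5,316,27,3.386)"
```

```text
t1.52 pos [501.2 317.1 156.3] thx -2.895 zt [-0.001 -0.    -1.   ] d_cm [-0.11 -0.14 12.93] roll 0.0026291006959677787 F [-0.6 -0.1 -0.4] M [-0.02 -0.01  0.03] w 1.002
```

{"op": "apply_moves", "data": {"commands": [[5.5,-0.1,-0.15,2.5,0],[5.5,0,0,2.5,0],[5.5,0,0,2.5,0],[5.5,0,0,2.5,0],[5.5,0,0,2.0,0],[5.5,0,0,0.9,0],[5.5,0,0,0,0]], "squeeze": 60}}

```text
time_s: 2.1
eef_pos: [501.6, 315.5, 25.7]
ee_rot: [-0.002, -0.12, 0.993, -0.0]
force: [0.5, -0.2, 0.7]
grip_width: 0.647
```

```bash
python3 -c "
from h import *
go(502.5,316,27,3.386)
for n in('side','top'):
    im=ctrl.capture(n)[:,:,::-1];cv2.imwrite('pics/%s1.png'%n,im)
a=cv2.imread('pics/top1.png')[150:250,110:230];b=cv2.imread('pics/side1.png')[250:350,230:350]
cv2.imwrite('pics/c4.png',cv2.resize(cv2.hconcat([a,b]),None,fx=3.3,fy=3.3,interpolation=2))"
```

```text
t2.10 pos [501.6 315.5  25.7] thx -2.901 zt [-0.004 -0.001 -1.   ] d_cm [-0.1   0.02 -0.13] roll -0.003495524797475724 F [ 0.5 -0.2  0.7] M [0.04 0.01 0.04] w 0.647
```

View pics/c4.png

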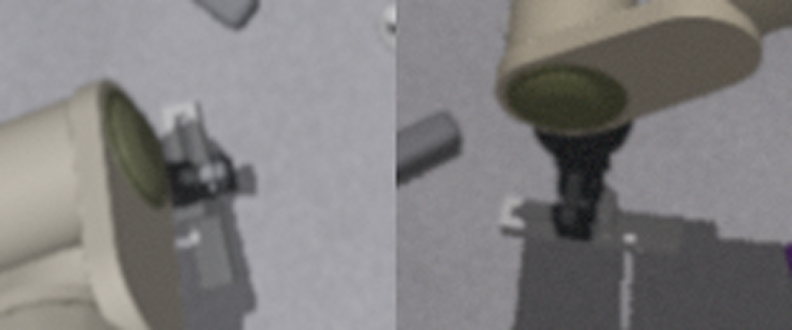

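The view shows the fingers straddling the block, with the bar visible at both ends. I'll close and lift.

{"op": "apply_moves", "data": {"commands": [[1.0,0,0,0,0],[1.0,0,0,0,0],[1.0,0,0,0,0],[1.0,0,0,0,0],[1.0,0,0,0,0],[1.0,0,0,0,0]], "squeeze": 80}}

```text
time_s: 2.7
eef_pos: [502.7, 316.0, 27.9]
ee_rot: [0.0, -0.121, 0.993, 0.0]
force: [0.3, -0.6, -0.6]
grip_width: 0.117
```

{"op": "apply_moves", "data": {"commands": [[1.0,0,0,-1.0,0],[1.0,0,0,-3,0],[1.0,0,0,-3,0],[1.0,0,0,-3,0],[1.0,0,0,-3,0],[1.0,0,0,-3,0],[1.0,0,0,-1,0]]}}

```text
time_s: 3.28
eef_pos: [503.9, 316.5, 203.3]
ee_rot: [0.004, -0.121, 0.993, 0.001]
force: [0.3, 0.3, 0.5]
grip_width: 0.111
```

```bash
python3 -c "
from h import *
go(570,-60,190,1.909)"
```

```text
t3.28 pos [503.9 316.5 203.3] thx -2.898 zt [ 0.007  0.003 -1.   ] d_cm [  2.66 -38.14   1.28] roll 1.4758764859573157 F [0.3 0.3 0.5] M [ 0.03 -0.01  0.09] w 0.111
```

The opening went to 0.11, where a 26 mm block should read about 0.30, so the grasp probably missed. I'll look.

```bash
python3 -c "
from h import *
for n in('side','top'):
    im=ctrl.capture(n)[:,:,::-1];cv2.imwrite('pics/%s2.png'%n,im)
a=cv2.imread('pics/top2.png')[150:250,110:230];b=cv2.imread('pics/side2.png')[230:350,230:374]
cv2.imwrite('pics/c5.png',cv2.hconcat([cv2.resize(a,(400,333),interpolation=2),cv2.resize(b,(400,333),interpolation=2)]))"
```

```text
(no output)
```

View pics/c5.png

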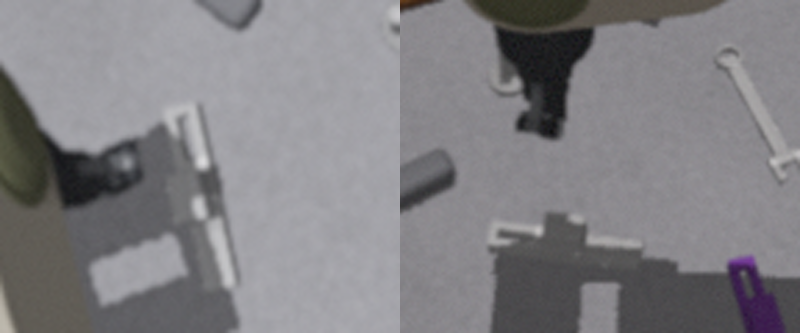

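```bash
python3 -c "
from h import *
a=cv2.imread('pics/top2.png').copy();b=cv2.imread('pics/side2.png').copy()
X=np.array([503.9,316.5,203.3])
for n,im in(('top',a),('side',b)):
    for d,c in((-11,(0,0,255)),(0,(0,255,0)),(8,(255,0,0))):
        p=proj(n,X+[0,0,d]);print(n,d,p.round(1));cv2.circle(im,tuple(int(round(v)) for v in p),1,c,-1)
print(ctrl.tip_extent)
cv2.imwrite('pics/c6.png',cv2.hconcat([cv2.resize(a[150:250,90:190],(400,400),interpolation=2),cv2.resize(b[200:300,230:330],(400,400),interpolation=2)]))"
```

```text
top -11 [144.2 206. ]
top 0 [142.3 205.9]
top 8 [140.9 205.8]
side -11 [285.8 283. ]
side 0 [285.5 280.6]
side 8 [285.4 278.8]
11.0
```

View pics/c6.png

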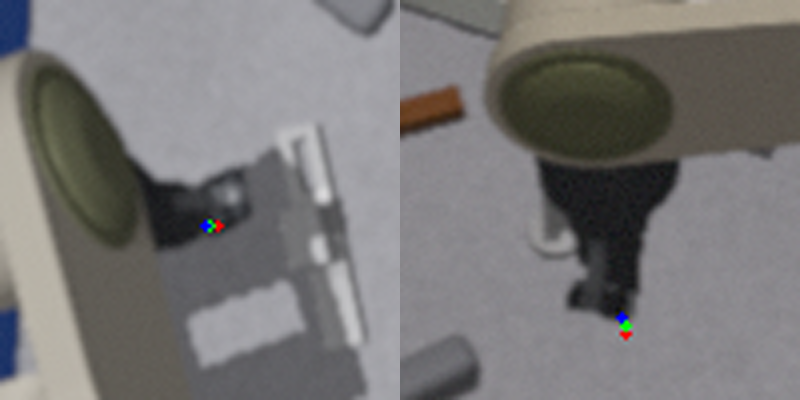

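```bash
python3 -c "
from h import *
go(502.5,316,27,3.386)
ims={n:ctrl.capture(n)[:,:,::-1].copy() for n in('top','side')}
s=ctrl.sense();X=s['eef_pos'];print(X,s['joints'],s['dq'])
o=[]
for n,(x,y) in(('top',(90,150)),('side',(230,220))):
    im=ims[n];cv2.imwrite('pics/%s3.png'%n,im)
    k=cv2.resize(im[y:y+80,x:x+80],(400,400),interpolation=2)
    for d,c in((-11,(0,0,255)),(0,(0,255,0))):
        p=(proj(n,X+[0,0,d])-[x,y]+.5)*5;cv2.circle(k,tuple(int(round(v)) for v in p),3,c,-1)
    o.append(k)
cv2.imwrite('pics/c7.png',np.clip(cv2.hconcat(o).astype(float)*1.6,0,255))"
```

```text
t3.38 pos [503.3 316.3 200. ] thx -2.898 zt [ 0.004  0.002 -1.   ] d_cm [ 0.16 -0.02 17.3 ] roll -0.0011619740834074577 F [-0.2  0.1 -1.3] M [ 0.    0.02 -0.04] w 0.12
[502.14058175 315.7478377  196.44990393] [ 3.63968814e-01  4.72937875e-01  1.29388179e+00  3.16041609e-05
  1.37678849e+00 -1.44990104e+00] [-0.00145138  0.01926441  0.01567945 -0.00077163 -0.00101294  0.00106077][ WARN:0@1.772] global loadsave.cpp:1063 imwrite_ Unsupported depth image for selected encoder is fallbacked to CV_8U.
```

View pics/c7.png

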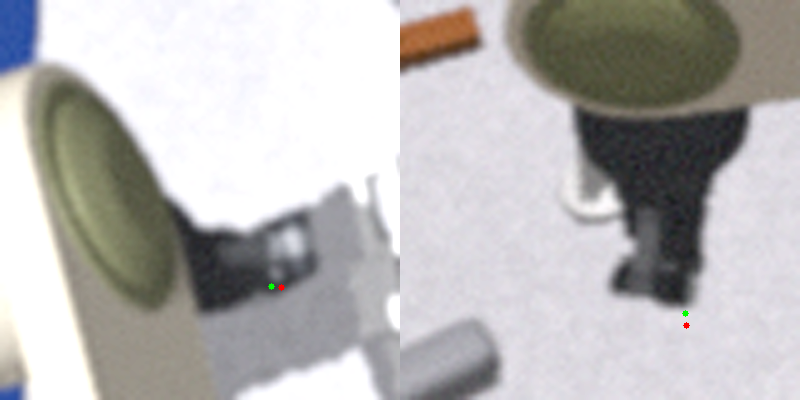

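```bash
python3 -c "
from h import *
np.set_printoptions(precision=1,suppress=True)
T=lambda c:((c[0]+.5)/5-.5+90,(c[1]+.5)/5-.5+150);S=lambda c:((c[0]-400+.5)/5-.5+230,(c[1]+.5)/5-.5+220)
print(tri(T((312,245)),S((655,295))),tri(T((290,245)),S((655,290))),tri(T((316,240)),S((650,300))))
# gripper body joint
for n in C: print(n, -C[n][2][:3,:3].T@C[n][2][:3,3])
"
```

```text
(array([522.7, 303.8, 181.5]), np.float64(2.0035039181434997)) (array([520.9, 308.5, 194.5]), np.float64(0.3303614585076754)) (array([525.4, 304.1, 175.7]), np.float64(2.236323556589679))
side [ 240.2  786.8 1071.4]
top [ 477.2  -49.  1157.7]
```

```bash
python3 -c "
from h import *
np.set_printoptions(precision=1,suppress=True)
print(proj('top',[501.6,315.5,15]),proj('side',[501.6,315.5,15]))
print(onz('top',(167.6,204.5),25),onz('top',(181,204),25))
a=cv2.imread('pics/top1.png')[170:240,130:210];b=cv2.imread('pics/side1.png')[270:340,250:330]
o=[]
for n,im,x,y in(('top',a,130,170),('side',b,250,270)):
    k=np.clip(cv2.resize(im,(400,350),interpolation=2).astype(float)*1.6,0,255).astype(np.uint8)
    for X in([501.6,315.5,15],[501.6,315.5,52]):
        p=(proj(n,X)-[x,y]+.5)*5;cv2.circle(k,tuple(int(round(v)) for v in p),3,(0,0,255),-1)
    o.append(k)
cv2.imwrite('pics/c8.png',cv2.hconcat(o))
t=cv2.imread('pics/top0.png');p=proj('top',[212.4,479.9,195]);print('start tip',p)
k=cv2.resize(t[310:400,0:100],(800,720),interpolation=2)[:600];q=(p-[0,310]+.5)*8;cv2.circle(k,tuple(int(round(v)) for v in q),4,(0,0,255),-1);cv2.imwrite('pics/c9.png',k)
"
```

```text
[169.7 208.9] [289.9 317.3]
[513.1 318.1  25. ] [514.6 282.8  25. ]
start tip [ 65.6 337.5]
```

View pics/c8.png

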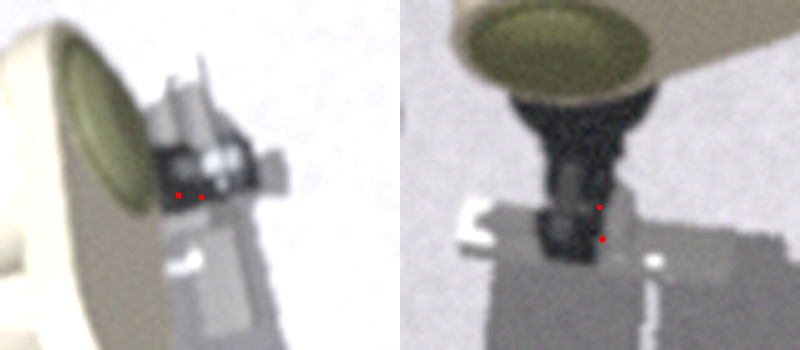

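View pics/c9.png

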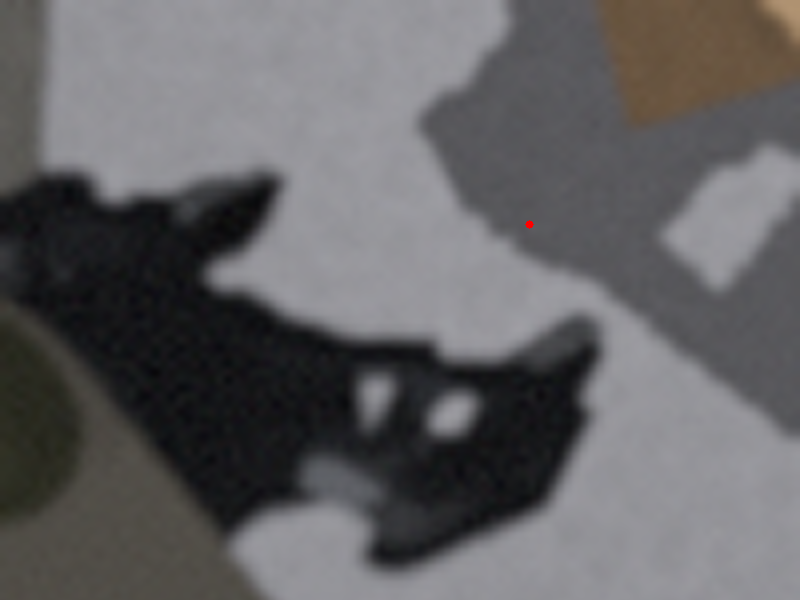

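{"op": "apply_moves", "data": {"commands": [[8.54,0,0,0,0],[8.54,0,0,0,0],[8.54,0,0,0,0],[8.54,0,0,0,0],[8.54,0,0,0,0],[8.54,0,0,0,0],[8.54,0,0,0,0],[8.54,0,0,0,0]]}}

```text
time_s: 4.15
eef_pos: [502.7, 316.0, 197.7]
ee_rot: [0.0, -0.121, 0.993, -0.0]
force: [0.1, -0.6, 0.7]
grip_width: 1.0
```

```bash
cat >> h.py <<'E'
def look(tag,rt,rs,k,pts=(),gain=1.5):
    o=[]
    for n,(x,y,w,h) in(('top',rt),('side',rs)):
        im=ctrl.capture(n)[:,:,::-1].copy();cv2.imwrite(f'pics/{tag}_{n}.png',im)
        c=cv2.resize(np.clip(im[y:y+h,x:x+w].astype(float)*gain,0,255).astype(np.uint8),(w*k,h*k),interpolation=2)
        for i,X in enumerate(pts):
            p=(proj(n,X)-[x,y]+.5)*k;cv2.circle(c,tuple(int(round(v)) for v in p),2,[(0,0,255),(0,255,0),(255,0,0),(0,255,255)][i%4],-1)
        o.append(c)
    cv2.imwrite(f'pics/{tag}.png',cv2.hconcat(o))
E
python3 -c "
from h import *
s=ctrl.sense();X=s['eef_pos'];print(X,s['grip_width'])
th=-2.898;y=np.array([np.sin(th),-np.cos(th),0]) 
Z=np.array([0,0,1.])
look('o1',(90,150,80,80),(230,220,80,80),5,[X-0*Z,X+y*42,X-y*42])"
```

```text
[502.70205947 315.96441    197.71221321] 1.0000417349230657
```

View pics/o1.png

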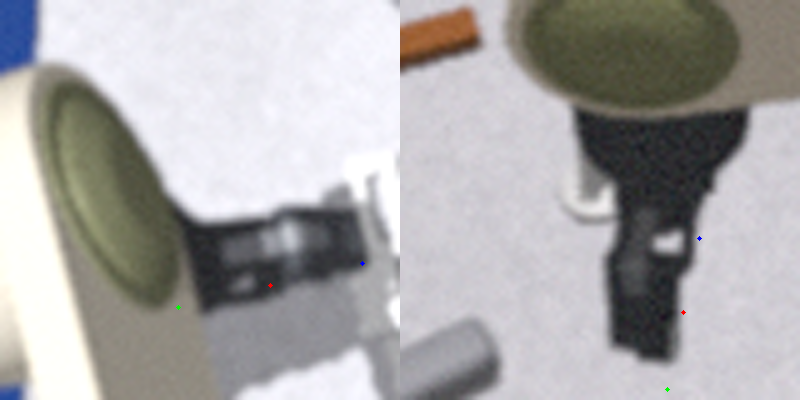

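The gripper shows up about 12 mm further in x and about 30 mm higher than its reported pose, and the jaws closed above the block without moving it. I'll go lower with the jaws open and measure that offset near the key.

{"op": "apply_moves", "data": {"commands": [[8.54,0.6,0.1,3,0],[8.54,0.6,0.1,3,0],[8.54,0,0,3,0],[8.54,0,0,3,0],[8.54,0,0,2,0],[8.54,0,0,0,0],[8.54,0,0,0,0]]}}

```text
time_s: 4.83
eef_pos: [490.5, 315.0, 57.7]
ee_rot: [-0.0, -0.121, 0.993, -0.0]
force: [-0.2, 0.5, 0.4]
grip_width: 1.001
```

```bash
python3 -c "
from h import *
s=ctrl.sense();X=s['eef_pos'];print(X,s['grip_width'],s['time_s'])
th=-2.898;y=np.array([np.sin(th),-np.cos(th),0]) 
Z=np.array([0,0,1.])
look('o2',(120,160,80,80),(245,255,80,80),5,[X+2*Z,X+y*42+2*Z,X-y*42+2*Z])"
```

```text
[490.45811901 315.00935191  57.71269086] 1.0010702112889704 4.8333
```

View pics/o2.png

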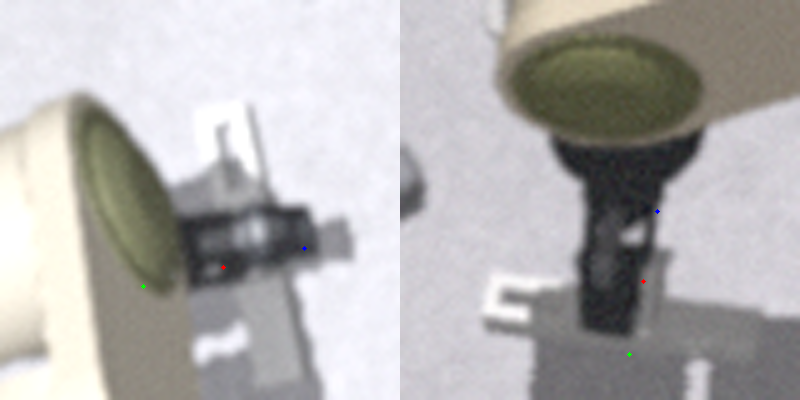

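{"op": "apply_moves", "data": {"commands": [[8.54,0,0,2,0],[8.54,0,0,1.0,0],[8.54,0,0,0.5,0],[8.54,0,0,0,0]]}}

```text
time_s: 5.27
eef_pos: [490.3, 314.9, 22.4]
ee_rot: [-0.001, -0.121, 0.993, -0.0]
force: [0.6, 0.3, -0.4]
grip_width: 0.997
```

{"op": "apply_moves", "data": {"commands": [[8.54,0,0,0.4,0],[8.54,0,0,0.0,0]]}}

```text
time_s: 5.43
eef_pos: [490.7, 315.1, 18.9]
ee_rot: [0.0, -0.121, 0.993, 0.0]
force: [0.4, -0.4, -0.4]
grip_width: 1.004
```

{"op": "apply_moves", "data": {"commands": [[8.54,0,0,0.4,0],[8.54,0,0,0.0,0]]}}

```text
time_s: 5.6
eef_pos: [490.5, 315.0, 14.5]
ee_rot: [-0.0, -0.121, 0.993, -0.0]
force: [-1.3, 0.2, -1.0]
grip_width: 0.997
```

```bash
python3 -c "
from h import *
s=ctrl.sense();X=s['eef_pos'];print(X,s['force'],s['time_s'])
th=-2.898;y=np.array([np.sin(th),-np.cos(th),0]) 
Z=np.array([0,0,1.])
look('o3',(120,160,80,80),(245,265,80,80),5,[X+2*Z,X+y*42+2*Z,X-y*42+2*Z])"
```

```text
[490.45385005 315.02369622  14.45158613] [-1.32736349  0.16884855 -0.98252702] 5.6
```

View pics/o3.png

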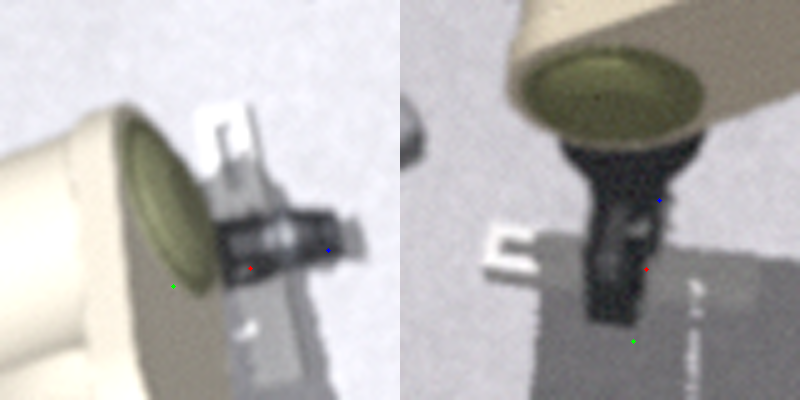

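{"op": "apply_moves", "data": {"commands": [[8.54,0,0,0.4,0],[8.54,0,0,0.0,0]]}}

```text
time_s: 5.87
eef_pos: [490.3, 314.9, 10.2]
ee_rot: [-0.0, -0.121, 0.993, -0.0]
force: [-0.7, 0.6, 0.1]
grip_width: 0.997
```

{"op": "apply_moves", "data": {"commands": [[8.54,0,0,0.4,0],[8.54,0,0,0.0,0]]}}

```text
time_s: 6.03
eef_pos: [490.2, 314.9, 6.0]
ee_rot: [-0.001, -0.121, 0.993, -0.0]
force: [0.1, -0.6, 0.1]
grip_width: 0.999
```

{"op": "apply_moves", "data": {"commands": [[8.54,0,0,0.3,0],[8.54,0,0,0.0,0]]}}

```text
time_s: 6.2
eef_pos: [490.3, 314.9, 3.2]
ee_rot: [-0.0, -0.121, 0.993, -0.0]
force: [-0.3, 0.2, 0.1]
grip_width: 0.996
```

{"op": "apply_moves", "data": {"commands": [[8.54,0,0,-0.7,0],[1.5,0,0,0,0],[1.5,0,0,0,0],[1.5,0,0,0,0],[1.5,0,0,0,0],[1.5,0,0,0,0],[1.5,0,0,0,0],[1.5,0,0,0,0],[1.5,0,0,0,0]], "squeeze": 40}}

```text
time_s: 6.95
eef_pos: [490.6, 314.9, 10.8]
ee_rot: [-0.0, -0.121, 0.993, -0.0]
force: [-0.8, -1.7, 2.1]
grip_width: 0.296
```

```bash
python3 -c "
from h import *
s=ctrl.sense();X=s['eef_pos'];print(X,s['force'],s['time_s'],s['grip_width'])
Z=np.array([0,0,1.])
look('o4',(120,160,80,80),(245,265,80,80),5,[X,X-11*Z])"
```

```text
[490.59065442 314.87691238  10.7637307 ] [-0.83081082 -1.74133208  2.14640947] 6.95 0.2956121241130304
```

View pics/o4.png

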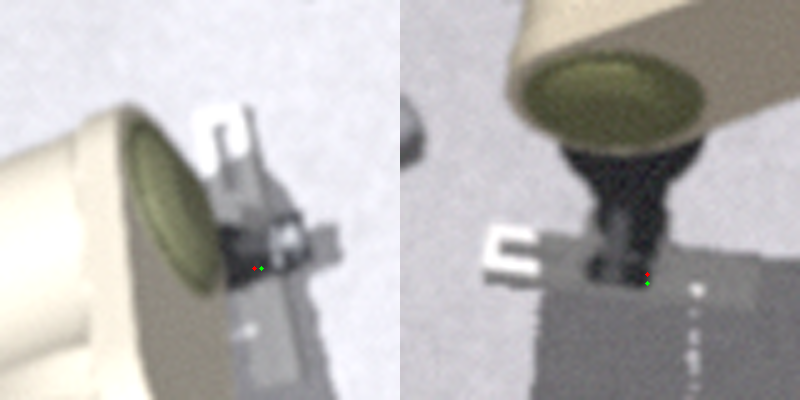

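{"op": "apply_moves", "data": {"commands": [[4.5,0,0,0,0],[4.5,0,0,0,0],[4.5,0,0,0.6,0],[4.5,0,0,0.6,0],[4.5,0,0,0,0]]}}

```text
time_s: 7.47
eef_pos: [489.7, 314.7, -3.0]
ee_rot: [-0.001, -0.121, 0.993, -0.0]
force: [-0.3, -0.4, 0.0]
grip_width: 0.53
```

{"op": "apply_moves", "data": {"commands": [[4.5,0,0,0.3,0],[4.5,0,0,0.3,0],[4.5,0,0,0,0]]}}

```text
time_s: 7.72
eef_pos: [490.3, 314.9, -8.0]
ee_rot: [-0.0, -0.121, 0.993, -0.0]
force: [0.4, -0.5, 0.2]
grip_width: 0.527
```

```bash
python3 -c "
from h import *
s=ctrl.sense();X=s['eef_pos'];print(X,s['force'],s['time_s'],s['grip_width'])
Z=np.array([0,0,1.])
look('o5',(120,160,80,80),(245,265,80,80),5,[X,X-11*Z])"
```

```text
[490.26954781 314.90922311  -7.95092174] [ 0.37279288 -0.49708985  0.15106497] 7.7167 0.5267233834072045
```

View pics/o5.png

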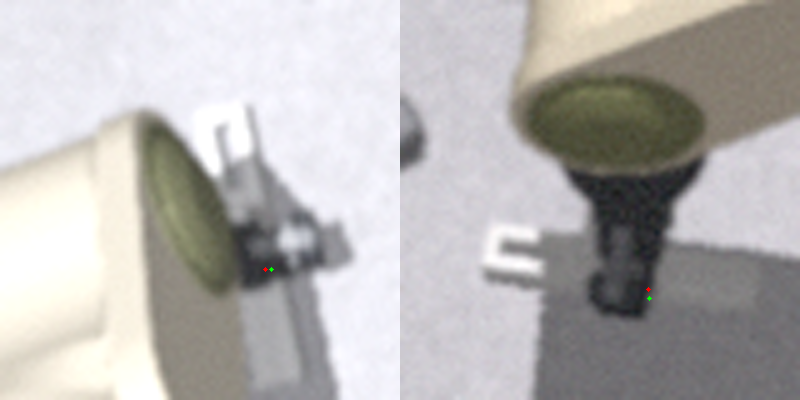

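{"op": "apply_moves", "data": {"commands": [[4.5,0,0,0.3,0],[4.5,0,0,0.3,0],[4.5,0,0,0,0]]}}

```text
time_s: 8.07
eef_pos: [490.2, 314.9, -13.9]
ee_rot: [-0.0, -0.121, 0.993, -0.0]
force: [-0.2, -0.6, -0.1]
grip_width: 0.525
```

{"op": "apply_moves", "data": {"commands": [[4.5,0,0,0.3,0],[4.5,0,0,0,0]]}}

```text
time_s: 8.23
eef_pos: [490.3, 314.9, -16.8]
ee_rot: [-0.0, -0.121, 0.993, -0.0]
force: [0.3, 0.3, -1.0]
grip_width: 0.526
```

{"op": "apply_moves", "data": {"commands": [[4.5,0,0,0.3,0],[4.5,0,0,0,0]]}}

```text
time_s: 8.4
eef_pos: [490.3, 314.9, -19.8]
ee_rot: [-0.0, -0.121, 0.993, -0.0]
force: [-0.4, 0.7, 0.6]
grip_width: 0.525
```

{"op": "apply_moves", "data": {"commands": [[1.5,0,0,0,0],[1.5,0,0,0,0],[1.5,0,0,0,0],[1.5,0,0,0,0],[1.5,0,0,0,0]], "squeeze": 90}}

```text
time_s: 8.82
eef_pos: [490.7, 315.1, -19.1]
ee_rot: [0.0, -0.121, 0.993, 0.0]
force: [-0.7, -0.7, 2.1]
grip_width: 0.292
```

{"op": "apply_moves", "data": {"commands": [[1.5,0,0,-0.5,0],[1.5,0,0,-1.5,0],[1.5,0,0,-3,0],[1.5,0,0,-3,0],[1.5,0,0,-3,0],[1.5,0,0,-3,0],[1.5,0,0,-2,0],[1.5,0,0,0,0],[1.5,0,0,0,0]]}}

```text
time_s: 9.57
eef_pos: [490.4, 315.0, 140.6]
ee_rot: [0.0, -0.121, 0.993, 0.0]
force: [0.3, 0.1, -3.3]
grip_width: 0.291
```

```bash
python3 -c "
from h import *
s=ctrl.sense();X=s['eef_pos'];print(X,s['force'],s['time_s'],s['grip_width'],s['joints'])
Z=np.array([0,0,1.])
look('o6',(90,150,100,80),(230,220,100,80),4,[X,X-11*Z])"
```

```text
[490.43331252 315.03296345 140.62476237] [ 0.31655875  0.07351485 -3.3228194 ] 9.5667 0.2913230360150027 [ 3.70115639e-01  4.94439917e-01  1.41023282e+00 -1.73014916e-06
  1.23643944e+00 -1.44396457e+00]
```

View pics/o6.png

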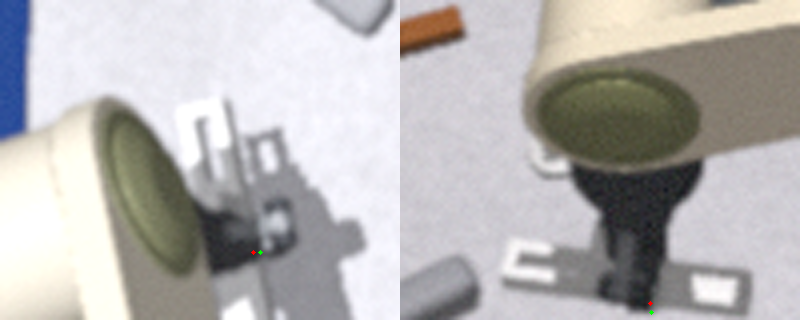

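The grasp holds: opening 0.29, and the key is visible hanging in both views. Next I'll carry it to above the screw.

```bash
python3 -c "
from h import *
go(567.9,-48,140,1.909)"
```

```text
t9.67 pos [489.6 314.7 138.7] thx -2.898 zt [-0.003 -0.001 -1.   ] d_cm [  1.14 -37.08  -0.11] roll 1.4757770035412658 F [-0.7 -0.4 -2.4] M [0.07 0.01 0.02] w 0.294
```

{"op": "apply_moves", "data": {"commands": [[1.5,0.1,-1.5,0,0],[1.5,0.1,-3,0,0],[1.5,0.1,-3.3,0,0],[1.5,0.1,-3.3,0,0],[1.5,0.1,-3.3,0,0],[1.5,0.1,-3.3,0,0],[1.5,0.1,-3.3,0,0],[1.5,0.1,-3.3,0,0],[1.5,0.1,-3.3,0,0],[1.5,0.1,-3.3,0,0],[1.5,0.1,-3.3,0,0],[1.5,0.1,-2.9,0,0]]}}

```text
time_s: 10.67
eef_pos: [567.6, -49.8, 138.7]
ee_rot: [-0.002, -0.121, 0.993, 0.001]
force: [0.6, 0.2, -2.3]
grip_width: 0.296
```

{"op": "apply_moves", "data": {"commands": [[1.5,0,0,0,0.123],[1.5,0,0,0,0.123],[1.5,0,0,0,0.123],[1.5,0,0,0,0.123],[1.5,0,0,0,0.123],[1.5,0,0,0,0.123],[1.5,0,0,0,0.123],[1.5,0,0,0,0.123],[1.5,0,0,0,0.123],[1.5,0,0,0,0.123],[1.5,0,0,0,0.123],[1.5,0,0,0,0.123]]}}

```text
time_s: 11.67
eef_pos: [567.4, -47.7, 138.6]
ee_rot: [-0.002, 0.581, 0.814, -0.001]
force: [0.3, -0.4, -3.0]
grip_width: 0.295
```

{"op": "apply_moves", "data": {"commands": [[1.5,0,0,0,0],[1.5,0,0,0,0],[1.5,0,0,0,0]]}}

```text
time_s: 11.92
eef_pos: [567.9, -47.8, 139.8]
ee_rot: [-0.001, 0.577, 0.817, -0.0]
force: [0.4, 0.2, -3.0]
grip_width: 0.295
```

```bash
python3 -c "
from h import *
go(567.9,-48,130,1.909)
look('p1',(255,125,100,90),(250,130,100,100)[:2]+(100,90),4,[],1.3)"
```

```text
t11.92 pos [567.9 -47.8 139.8] thx 1.912 zt [-0.002  0.001 -1.   ] d_cm [-0.02 -0.    0.98] roll 0.003338511357934948 F [ 0.4  0.2 -3. ] M [0.05 0.02 0.02] w 0.295
```

View pics/p1.png

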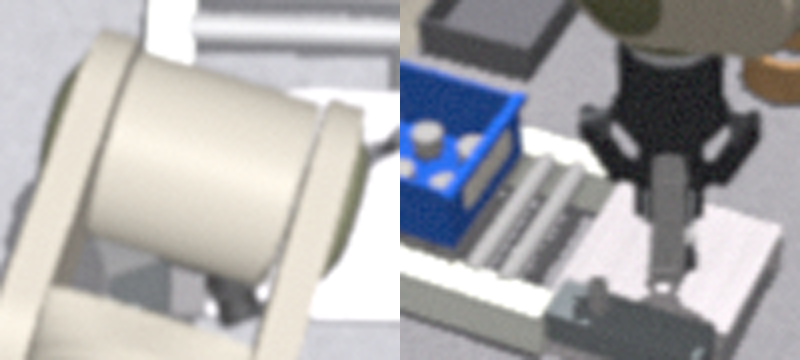

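```bash
python3 -c "
import cv2
b=cv2.imread('pics/p1_side.png')[150:225,280:360]
cv2.imwrite('pics/p1c.png',cv2.resize(b,None,fx=8,fy=8,interpolation=2))"
```

```text
(no output)
```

View pics/p1c.png

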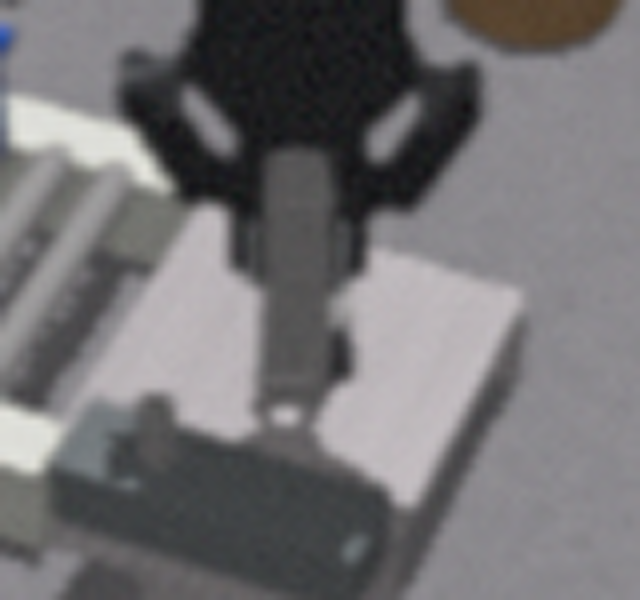

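```bash
python3 -c "
from h import *
np.set_printoptions(precision=1,suppress=True)
S=lambda c:((c[0]+.5)/8-.5+280,(c[1]+.5)/8-.5+150)
print('armend bottom',onz('side',S((290,402)),159),'top edge corners',onz('side',S((260,383)),175),onz('side',S((327,390)),175))
print('blocktop far',onz('side',S((268,150)),211),onz('side',S((330,150)),211))
a=(1.912);u=np.array([np.cos(a),np.sin(a),0]);v=np.array([-u[1],u[0],0]);g=np.array([570,-60,159.])
for nm,p in (('end bot',g+75.5*u),('endtop+',g+75.5*u+13*v+[0,0,16]),('endtop-',g+75.5*u-13*v+[0,0,16]),('blk far',g-20*u+[0,0,52]),('blk near top',g+20*u+[0,0,52]),('blk near bot',g+20*u+[0,0,16]),('slot end',g-75.5*u)):
  q=(proj('side',p)-[280,150]+.5)*8;print(nm,q)
"
```

```text
armend bottom [550.  10. 159.] top edge corners [558.1  19.1 175. ] [534.4  13.1 175. ]
blocktop far [587.4 -60.  211. ] [566.2 -68.7 211. ]
end bot [302.8 408.7]
endtop+ [339.  380.1]
endtop- [267.2 377.6]
blk far [314.3 125.9]
blk near top [310.  200.5]
blk near bot [309.2 270. ]
slot end [318.4 127.1]
```

```bash
python3 -c "
import cv2,numpy as np
t=cv2.imread('pics/top0.png')[162:194,312:344];s=cv2.imread('pics/side0.png')[172:204,302:334]
f=lambda a:cv2.normalize(cv2.resize(a,(400,400),interpolation=2),None,0,255,cv2.NORM_MINMAX)
cv2.imwrite('pics/hd.png',cv2.hconcat([f(t),f(s)]))"
```

```text
(no output)
```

View pics/hd.png

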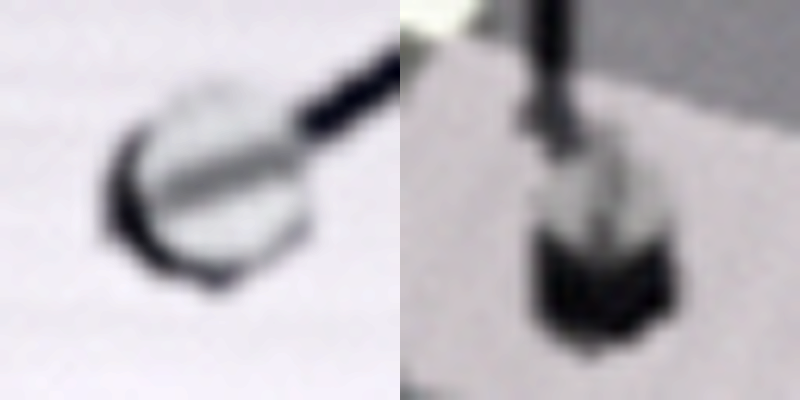

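```bash
python3 -c "
from h import *
np.set_printoptions(precision=1,suppress=True)
print(onz('top',(329.54,175.62),85),onz('side',(317.8,187.46),85),tri((329.54,175.62),(317.8,187.46)))
print('head',onz('top',(329.9,175.6),97))
"
```

```text
[ 587.2 -107.4   85. ] [ 589.6 -106.    85. ] (array([ 588.6, -107.1,   84.1]), np.float64(1.952361555113084))
head [ 586.  -107.7   97. ]
```

{"op": "apply_moves", "data": {"commands": [[1.5,0,0,1.5,0.02],[1.5,0,0,1.5,0],[1.5,0,0,1.0,0],[1.5,0,0,0.5,0],[1.5,0,0,0,0],[1.5,0,0,0,0],[1.5,0,0,0,0]]}}

```text
time_s: 12.6
eef_pos: [568.7, -48.1, 96.5]
ee_rot: [0.001, 0.586, 0.81, 0.0]
force: [-0.0, 0.3, -2.0]
grip_width: 0.297
```

```bash
cat > m.py <<'E'
from h import *
go(567.9,-48,130,1.891)
import sys
tag=sys.argv[1]
s=ctrl.sense();zu=s['eef_pos'][2]+19.1
im=ctrl.capture('side')[:,:,::-1];cv2.imwrite(f'pics/{tag}.png',im)
x0,y0,k=285,165,12
b=cv2.normalize(cv2.resize(im[y0:y0+50,x0:x0+60],None,fx=k,fy=k,interpolation=2),None,0,255,cv2.NORM_MINMAX)
a=-0.32;u=np.array([np.sin(a),np.cos(a),0]);v=np.array([u[1],-u[0],0]);g=np.array([589.2,-106.7,zu])+50*u
L=[(75.5,13,16),(75.5,-13,16),(75.5,-13,0),(75.5,13,0),(20,13,16),(20,-13,16),(20,-13,52),(20,13,52),(-20,13,52),(-20,-13,52)]
q=[tuple(int(round(w)) for w in (proj('side',g+p[0]*u+p[1]*v+[0,0,p[2]])-[x0,y0]+.5)*k) for p in L]
for p in q: cv2.circle(b,p,3,(0,0,255),-1)
for P in ([589.2,-106.7,85],[589.2,-106.7,101]): cv2.circle(b,tuple(int(round(w)) for w in (proj('side',P)-[x0,y0]+.5)*k),3,(0,255,0),-1)
print(zu,q);cv2.imwrite(f'pics/{tag}c.png',b)
E
python3 m.py p2
```

```text
t12.60 pos [568.7 -48.1  96.5] thx 1.889 zt [ 0.001 -0.    -1.   ] d_cm [ 0.03 -0.07 -3.35] roll -0.0018424726204591124 F [-0.   0.3 -2. ] M [-0.    0.05  0.02] w 0.297
115.6025015445355 [(320, 503), (425, 508), (424, 551), (321, 545), (336, 341), (438, 346), (440, 247), (336, 241), (347, 130), (449, 135)]
```

View pics/p2c.png

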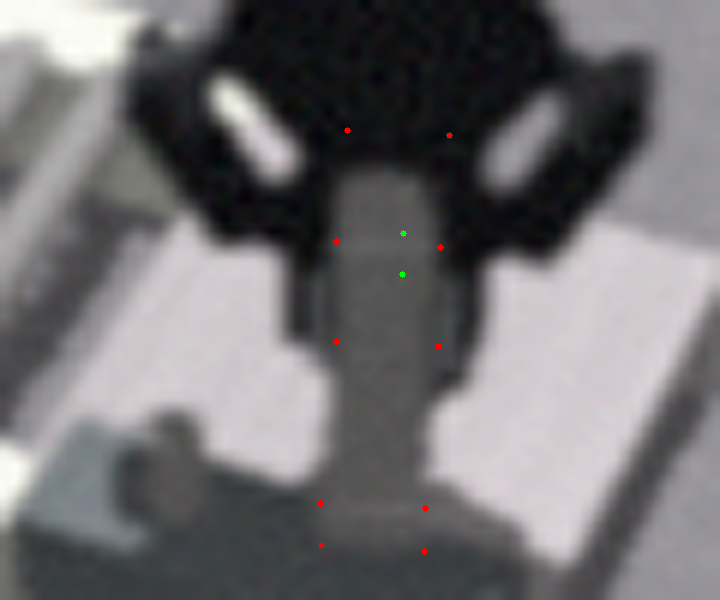

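Key edges sit on the expected positions within about half a pixel: end edge at row ~510 against 505, centre column 379 against 378.5. I'll descend and watch the force.

{"op": "apply_moves", "data": {"commands": [[1.5,0,0,0.5,0],[1.5,0,0,0.5,0],[1.5,0,0,0.2,0],[1.5,0,0,0,0]]}}

```text
time_s: 12.98
eef_pos: [567.8, -47.8, 82.9]
ee_rot: [-0.001, 0.586, 0.81, -0.0]
force: [0.0, -0.3, -3.0]
grip_width: 0.294
```

{"op": "apply_moves", "data": {"commands": [[1.5,0,0,0.2,0],[1.5,0,0,0.1,0],[1.5,0,0,0,0]]}}

```text
time_s: 13.23
eef_pos: [568.2, -47.9, 80.5]
ee_rot: [-0.0, 0.586, 0.81, -0.0]
force: [0.0, 0.1, -2.1]
grip_width: 0.291
```

{"op": "apply_moves", "data": {"commands": [[1.5,0,0,0.2,0],[1.5,0,0,0.1,0]]}}

```text
time_s: 13.4
eef_pos: [568.3, -48.0, 77.6]
ee_rot: [0.0, 0.586, 0.81, 0.0]
force: [0.8, 0.8, -2.8]
grip_width: 0.29
```

{"op": "apply_moves", "data": {"commands": [[1.5,0,0,0.2,0],[1.5,0,0,0.2,0]]}}

```text
time_s: 13.57
eef_pos: [568.3, -47.9, 73.5]
ee_rot: [0.0, 0.586, 0.81, 0.0]
force: [0.2, -0.5, -3.5]
grip_width: 0.298
```

{"op": "apply_moves", "data": {"commands": [[1.5,0,0,0.2,0],[1.5,0,0,0.1,0]]}}

```text
time_s: 13.73
eef_pos: [568.1, -47.9, 70.3]
ee_rot: [-0.0, 0.586, 0.81, -0.0]
force: [-0.4, 0.3, -2.5]
grip_width: 0.29
```

{"op": "apply_moves", "data": {"commands": [[1.5,0,0,0.2,0],[1.5,0,0,0,0]]}}

```text
time_s: 13.9
eef_pos: [568.1, -47.9, 68.3]
ee_rot: [-0.0, 0.586, 0.81, -0.0]
force: [0.3, -0.4, -3.3]
grip_width: 0.293
```

{"op": "apply_moves", "data": {"commands": [[1.5,0,0,0.2,0],[1.5,0,0,0,0]]}}

```text
time_s: 14.07
eef_pos: [568.1, -47.9, 66.4]
ee_rot: [-0.0, 0.586, 0.81, -0.0]
force: [0.5, -0.2, -2.5]
grip_width: 0.292
```

```bash
python3 m.py p3
```

```text
t14.07 pos [568.1 -47.9  66.4] thx 1.889 zt [-0.  0. -1.] d_cm [-0.   -0.03 -6.36] roll -0.0022000391963112875 F [ 0.5 -0.2 -2.5] M [ 0.04 -0.    0.01] w 0.292
85.4941561655614 [(321, 582), (424, 587), (423, 628), (321, 623), (336, 420), (436, 425), (438, 330), (336, 325), (347, 213), (447, 218)]
```

View pics/p3c.png

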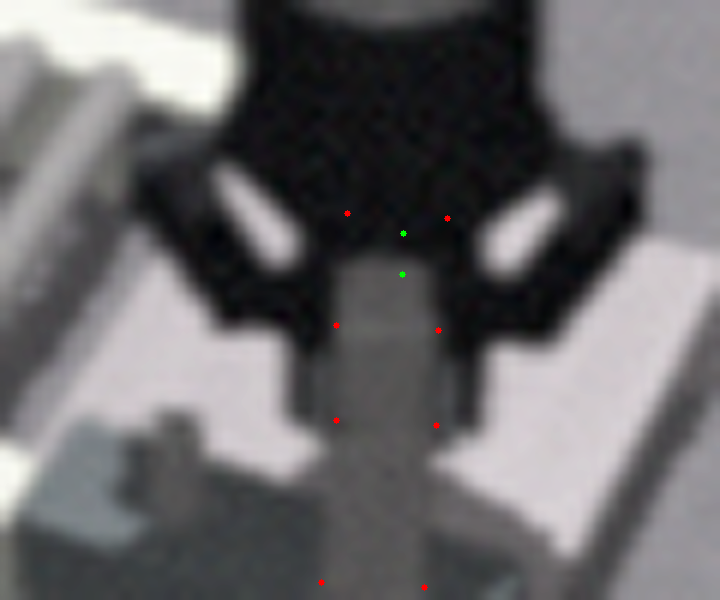

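{"op": "apply_moves", "data": {"commands": [[1.5,0,0,0.1,0],[1.5,0,0,0,0]]}}

```text
time_s: 14.28
eef_pos: [568.4, -48.0, 65.9]
ee_rot: [0.0, 0.586, 0.81, 0.0]
force: [-0.6, -0.6, -0.1]
grip_width: 0.288
```

{"op": "apply_moves", "data": {"commands": [[1.5,0,0,0.1,0],[1.5,0,0,0,0]]}}

```text
time_s: 14.45
eef_pos: [568.4, -48.0, 65.9]
ee_rot: [0.0, 0.586, 0.81, 0.0]
force: [-4.3, 0.9, 7.7]
grip_width: 0.291
```

Contact comes with the underside at 85.0, which is seated. I'll release and rise.

{"op": "apply_moves", "data": {"commands": [[1.5,0,0,-0.15,0],[5,0,0,0,0],[5,0,0,0,0],[5,0,0,0,0],[5,0,0,0,0],[5,0,0,-1,0],[5,0,0,-3,0],[5,0,0,-3,0],[5,0,0,-3,0],[5,0,0,-2,0]]}}

```text
time_s: 15.28
eef_pos: [568.9, -48.1, 190.1]
ee_rot: [0.002, 0.586, 0.81, 0.001]
force: [0.6, -0.1, -0.2]
grip_width: 0.586
```

{"op": "apply_moves", "data": {"commands": [[3,-3,-3,0,0],[3,-3,-3,0,0],[3,-3,-3,0,0],[3,-3,-3,0,0],[3,-3,-3,0,0],[3,0,-2,0,0],[3,0,0,0,0]]}}

```text
time_s: 15.87
eef_pos: [453.0, -242.4, 186.9]
ee_rot: [-0.0, 0.588, 0.809, -0.0]
force: [0.0, 0.4, 0.2]
grip_width: 0.352
```

```bash
python3 -c "
from h import *
go(640,-165,100,2.17)
look('r1',(270,130,80,80),(270,140,80,80),5,[],1.2)"
```

```text
t15.87 pos [ 453.  -242.4  186.9] thx 1.885 zt [-0.    -0.001 -1.   ] d_cm [ 1.59 20.18  8.68] roll -0.2853194076326462 F [0.  0.4 0.2] M [ 0.09  0.01 -0.03] w 0.352
```

View pics/r1.png

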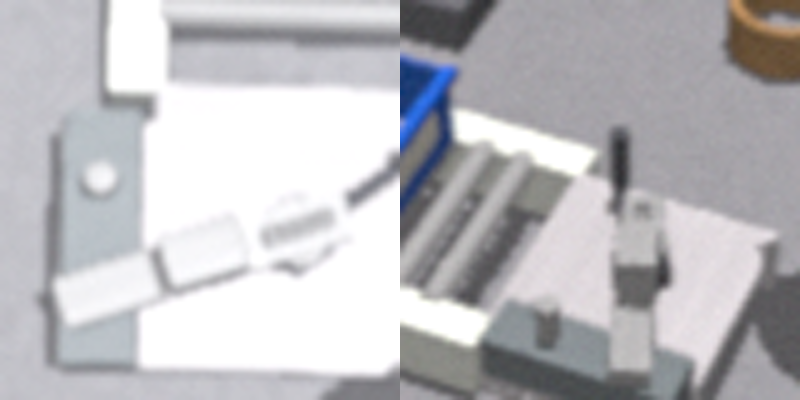

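```bash
python3 -c "
from h import *
s=ctrl.sense();X=s['eef_pos'];print(X,proj('top',X),proj('side',X))
Z=np.array([0,0,1.])
t=proj('top',X);q=proj('side',X)
look('r2',(int(t[0])-40,int(t[1])-40,80,80),(int(q[0])-40,int(q[1])-40,80,80),5,[X,X-8*Z,X+30*Z],1.3)"
```

```text
[ 455.30206663 -240.44686716  186.97915991] [390.04422763 229.13068556] [372.59649876 148.86568716]
```

View pics/r2.png

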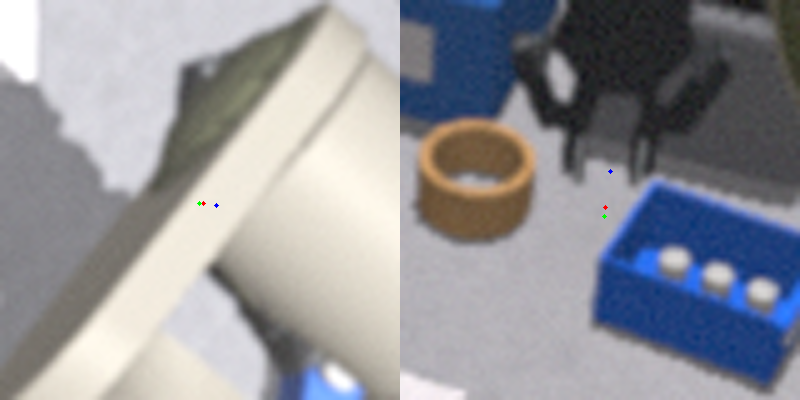

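```bash
python3 -c "
from h import *
go(630,-170,160,2.162)"
```

```text
t16.07 pos [ 456.  -239.7  186.7] thx 1.890 zt [ 0.001 -0.    -1.   ] d_cm [ 1.16 18.7   2.68] roll -0.2723001714630673 F [ 0.7 -0.4 -0.7] M [ 0.02 -0.03 -0.02] w 0.349
```

{"op": "apply_moves", "data": {"commands": [[4,0.2,3.1,0.3,0],[4,0.2,3.1,0.4,0],[4,0.2,3.1,0.4,0],[4,0.2,3.1,0.4,0],[4,0.2,3.1,0.4,0],[4,0.2,3.1,0.4,0],[4,0,0,0.4,-0.09],[4,0,0,0,-0.09],[4,0,0,0,-0.09],[4,0,0,0,0],[4,0,0,0,0]]}}

```text
time_s: 16.98
eef_pos: [628.8, -169.6, 159.2]
ee_rot: [-0.0, 0.472, 0.881, 0.0]
force: [-0.2, -0.0, 0.2]
grip_width: 0.466
```

```bash
python3 -c "
from h import *
go(630,-170,52,2.162)
s=ctrl.sense();X=s['eef_pos'];Z=np.array([0,0,1.])
look('r3',(320,120,60,60),(280,110,90,60),5,[X+26*Z],1.3)"
```

```text
t16.98 pos [ 628.8 -169.6  159.2] thx 2.158 zt [ 0.  0. -1.] d_cm [-0.1   0.08 10.72] roll -0.004423720202594961 F [-0.2 -0.   0.2] M [-0.04 -0.02 -0.  ] w 0.466
```

View pics/r3.png

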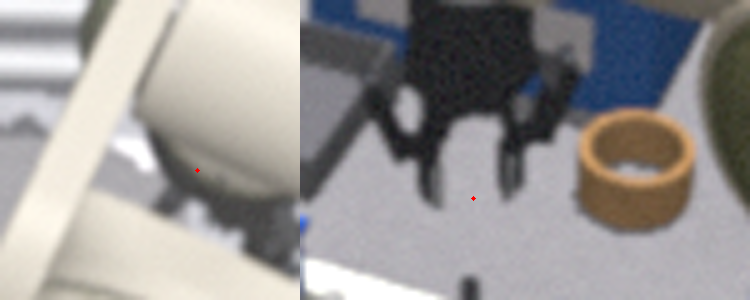

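{"op": "apply_moves", "data": {"commands": [[4,0,0,2,0],[4,0,0,2,0],[4,0,0,2,0],[4,0,0,1,0],[4,0,0,0,0]]}}

```text
time_s: 17.5
eef_pos: [627.3, -170.1, 86.9]
ee_rot: [-0.002, 0.472, 0.881, -0.0]
force: [-0.6, 0.4, 0.5]
grip_width: 0.47
```

```bash
python3 -c "
from h import *
go(630,-170,52,2.162)
s=ctrl.sense();X=s['eef_pos'];Z=np.array([0,0,1.])
look('r4',(320,120,60,60),(280,140,90,60),5,[X+26*Z],1.3)"
```

```text
t17.50 pos [ 627.3 -170.1   86.9] thx 2.158 zt [-0.004  0.002 -1.   ] d_cm [-0.16  0.24  3.49] roll -0.004261891132084639 F [-0.6  0.4  0.5] M [ 0.02 -0.02  0.03] w 0.47
```

View pics/r4.png

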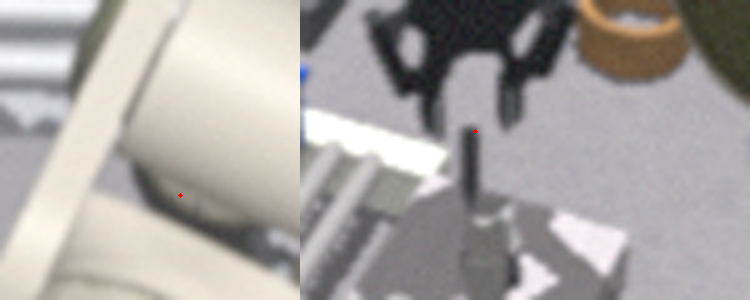

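{"op": "apply_moves", "data": {"commands": [[4,0,0,1.2,0],[4,0,0,1.2,0],[4,0,0,1.1,0],[4,0,0,0,0]]}}

```text
time_s: 17.93
eef_pos: [627.0, -170.0, 51.1]
ee_rot: [-0.002, 0.472, 0.882, -0.0]
force: [-0.3, 0.2, -0.3]
grip_width: 0.47
```

```bash
python3 -c "
from h import *
go(630,-170,52,2.162)
s=ctrl.sense();X=s['eef_pos'];Z=np.array([0,0,1.])
look('r5',(320,120,60,60),(280,140,90,60),5,[X+26*Z],1.3)"
```

```text
t17.93 pos [ 627.  -170.    51.1] thx 2.159 zt [-0.004  0.002 -1.   ] d_cm [-0.16  0.25 -0.09] roll -0.0033567808548697897 F [-0.3  0.2 -0.3] M [-0.04 -0.06 -0.  ] w 0.47
```

View pics/r5.png

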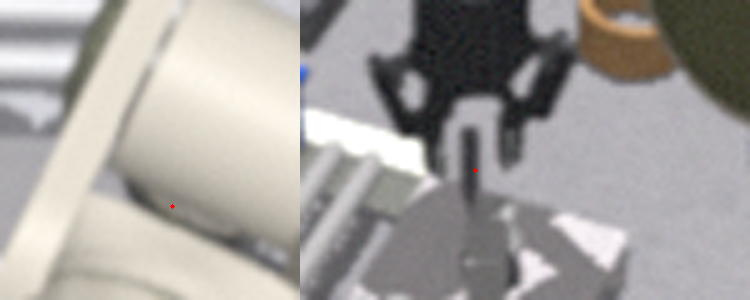

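{"op": "apply_moves", "data": {"commands": [[1.9,0,0,0,0],[1.9,0,0,0,0],[1.9,0,0,0,0],[1.9,0,0,0,0]], "squeeze": 60}}

```text
time_s: 18.37
eef_pos: [628.5, -170.7, 54.6]
ee_rot: [0.0, 0.472, 0.882, 0.0]
force: [-0.2, -0.2, -1.0]
grip_width: 0.223
```

{"op": "apply_moves", "data": {"commands": [[1.9,0.02,-0.45,0,0.06],[1.9,0.02,-0.45,0,0.06],[1.9,0,0,0,0]]}}

```text
time_s: 18.62
eef_pos: [620.4, -175.2, 54.5]
ee_rot: [0.0, 0.525, 0.851, 0.0]
force: [0.6, 1.3, 0.4]
grip_width: 0.224
```

```bash
python3 -c "
from h import *
go(630,-170,52,2.04)
s=ctrl.sense();X=s['eef_pos'];Z=np.array([0,0,1.])
look('r6',(320,120,60,60),(280,140,90,60),5,[X+26*Z],1.3)"
```

```text
t18.62 pos [ 620.4 -175.2   54.5] thx 2.036 zt [ 0.001  0.    -1.   ] d_cm [0.03 1.09 0.25] roll -0.0036514529264897178 F [0.6 1.3 0.4] M [ 0.16 -0.12  0.04] w 0.224
```

View pics/r6.png

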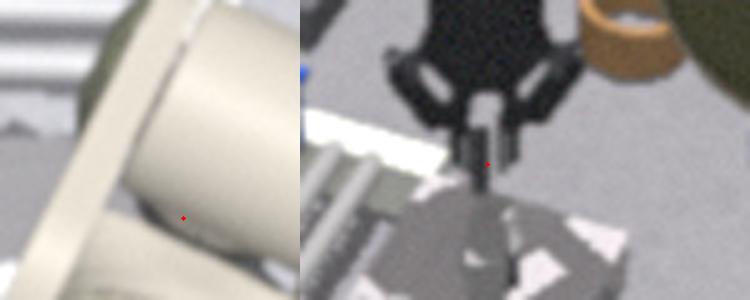

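{"op": "apply_moves", "data": {"commands": [[1.9,0.02,-0.6,0,0.08],[1.9,0.02,-0.6,0,0.08],[1.9,0.02,-0.6,0,0.08],[1.9,0.02,-0.6,0,0.08],[1.9,0,0,0,0]]}}

```text
time_s: 19.13
eef_pos: [597.4, -182.5, 54.3]
ee_rot: [-0.0, 0.653, 0.757, 0.0]
force: [0.3, -0.2, -0.2]
grip_width: 0.222
```

```bash
cat > n.py <<'E'
from h import *
s=ctrl.sense();q=s['ee_rot']
from scipy.spatial.transform import Rotation as R
M=R.from_quat([q[1],q[2],q[3],q[0]]).as_matrix();c=np.array([588.5,-106.9])
d=s['eef_pos'][:2]-c;f=M.T@s['force']
print('t%.2f'%s['time_s'],s['eef_pos'].round(1),'r %.1f phi %.3f'%(np.hypot(*d),np.arctan2(d[1],d[0])),'thx-pi %.3f'%(np.arctan2(M[1,0],M[0,0])-np.pi),'Ftool',f.round(1),'M',s['wrist_torque'].round(2),'w',round(s['grip_width'],3),'q',s['joints'].round(2))
E
python3 n.py
```

```text
t19.13 [ 597.4 -182.5   54.3] r 76.1 phi -1.453 thx-pi -1.424 Ftool [-0.3  0.3  0.2] M [ 0.04 -0.07 -0.  ] w 0.222 q [-0.48  0.67  1.35  0.    1.12 -0.63]
```

{"op": "apply_moves", "data": {"commands": [[1.9,0.01,-0.45,0,0.06],[1.9,0.01,-0.45,0,0.06]]}}

```text
time_s: 19.3
eef_pos: [589.3, -183.2, 54.3]
ee_rot: [0.0, 0.697, 0.717, 0.0]
force: [1.1, 0.4, 0.3]
grip_width: 0.223
```

```bash
python3 n.py;python3 -c "
from h import *
s=ctrl.sense();X=s['eef_pos'];Z=np.array([0,0,1.])
look('r7',(290,150,70,70),(280,140,90,70),5,[X+26*Z],1.3)"
```

```text
t19.30 [ 589.3 -183.2   54.3] r 76.3 phi -1.560 thx-pi -1.541 Ftool [ 0.3  1.1 -0.3] M [ 0.2  -0.3   0.01] w 0.223 q [-0.49  0.66  1.38  0.    1.1  -0.52]
```

View pics/r7.png

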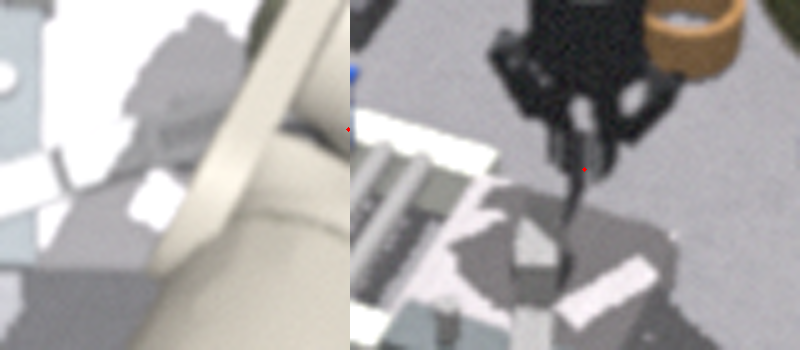

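The peg is still caged at side (314,176) and the key is in place. I'll go on in smaller steps.

{"op": "apply_moves", "data": {"commands": [[1.9,0.01,-0.38,0,0.05],[1.9,0.01,-0.38,0,0.05]]}}

```text
time_s: 19.57
eef_pos: [581.8, -183.1, 54.3]
ee_rot: [0.0, 0.731, 0.682, 0.0]
force: [1.9, 1.2, -0.5]
grip_width: 0.218
```

{"op": "apply_moves", "data": {"commands": [[1.9,0.01,-0.38,0,0.05],[1.9,0.01,-0.38,0,0.05]]}}

```text
time_s: 19.73
eef_pos: [574.2, -182.2, 54.3]
ee_rot: [0.0, 0.764, 0.645, 0.0]
force: [2.2, 0.6, -1.1]
grip_width: 0.226
```

```bash
python3 n.py
```

```text
t19.73 [ 574.2 -182.2   54.3] r 76.7 phi -1.759 thx-pi -1.740 Ftool [0.9 2.1 1.1] M [ 0.13 -0.3   0.02] w 0.226 q [-0.5   0.63  1.43  0.    1.08 -0.33]
```

{"op": "apply_moves", "data": {"commands": [[1.9,0.01,-0.3,0,0.04],[1.9,0.01,-0.3,0,0.04]]}}

```text
time_s: 19.9
eef_pos: [568.3, -180.9, 54.3]
ee_rot: [0.0, 0.79, 0.614, 0.0]
force: [2.9, 0.3, -0.0]
grip_width: 0.219
```

{"op": "apply_moves", "data": {"commands": [[1.9,0.01,-0.3,0,0.04],[1.9,0.01,-0.3,0,0.04]]}}

```text
time_s: 20.07
eef_pos: [562.7, -179.1, 54.4]
ee_rot: [0.0, 0.813, 0.582, 0.0]
force: [2.2, -0.4, -0.0]
grip_width: 0.221
```

{"op": "apply_moves", "data": {"commands": [[1.9,0.01,-0.3,0,0.04],[1.9,0.01,-0.3,0,0.04]]}}

```text
time_s: 20.23
eef_pos: [557.1, -176.9, 54.4]
ee_rot: [0.001, 0.836, 0.549, 0.0]
force: [2.3, -0.6, -0.5]
grip_width: 0.225
```

```bash
python3 n.py;python3 -c "
from h import *
s=ctrl.sense();X=s['eef_pos'];Z=np.array([0,0,1.])
look('r8',(280,150,70,70),(280,140,90,70),5,[X+26*Z],1.3)"
```

```text
t20.23 [ 557.1 -176.9   54.4] r 76.7 phi -1.992 thx-pi -1.980 Ftool [0.4 2.3 0.5] M [-0.   -0.33  0.03] w 0.225 q [-0.51  0.6   1.49 -0.    1.05 -0.1 ]
```

View pics/r8.png

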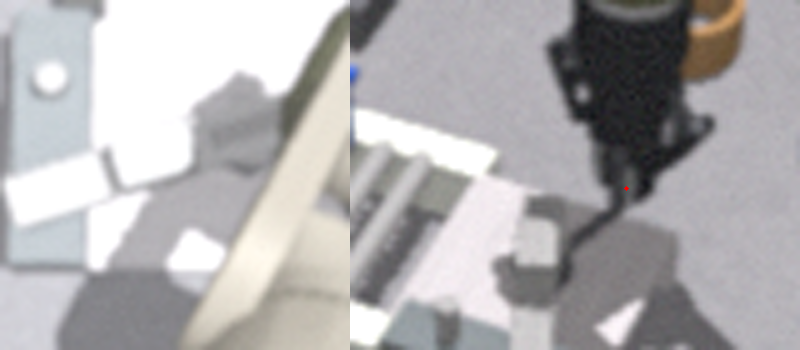

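{"op": "apply_moves", "data": {"commands": [[1.9,0.01,-0.3,0,0.04],[1.9,0.01,-0.3,0,0.04]]}}

```text
time_s: 20.5
eef_pos: [551.8, -174.4, 54.4]
ee_rot: [0.001, 0.857, 0.515, 0.0]
force: [2.2, -0.1, 0.1]
grip_width: 0.221
```

{"op": "apply_moves", "data": {"commands": [[1.9,0.01,-0.3,0,0.04],[1.9,0.01,-0.3,0,0.04]]}}

```text
time_s: 20.67
eef_pos: [546.8, -171.4, 54.5]
ee_rot: [0.001, 0.877, 0.48, 0.0]
force: [4.4, -0.2, -0.8]
grip_width: 0.222
```

{"op": "apply_moves", "data": {"commands": [[1.9,0.01,-0.3,0,0.04],[1.9,0.01,-0.3,0,0.04]]}}

```text
time_s: 20.83
eef_pos: [542.1, -168.0, 54.5]
ee_rot: [0.001, 0.896, 0.444, 0.001]
force: [4.6, -2.2, -0.4]
grip_width: 0.22
```

```bash
python3 n.py;python3 -c "
from h import *
s=ctrl.sense();X=s['eef_pos'];Z=np.array([0,0,1.])
look('r9',(280,150,70,70),(280,140,90,70),5,[X+26*Z],1.3)"
```

```text
t20.83 [ 542.1 -168.    54.5] r 76.7 phi -2.220 thx-pi -2.220 Ftool [1.1 5.  0.4] M [-0.32 -0.82  0.04] w 0.22 q [-0.51  0.56  1.55 -0.    1.03  0.14]
```

View pics/r9.png

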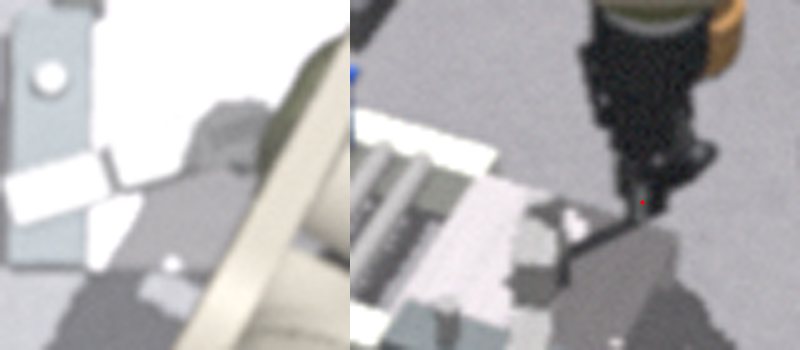

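{"op": "apply_moves", "data": {"commands": [[1.9,0.01,-0.23,0,0.03],[1.9,0.01,-0.23,0,0.03]]}}

```text
time_s: 21.1
eef_pos: [538.6, -165.1, 54.5]
ee_rot: [0.001, 0.909, 0.418, 0.001]
force: [4.3, -2.9, -0.5]
grip_width: 0.224
```

{"op": "apply_moves", "data": {"commands": [[1.9,0.01,-0.23,0,0.03],[1.9,0.01,-0.23,0,0.03]]}}

```text
time_s: 21.27
eef_pos: [535.2, -162.0, 54.5]
ee_rot: [0.001, 0.921, 0.39, 0.001]
force: [5.4, -3.2, -0.3]
grip_width: 0.224
```

```bash
python3 n.py;python3 -c "
from h import *
s=ctrl.sense();X=s['eef_pos'];Z=np.array([0,0,1.])
look('r10',(280,150,70,70),(280,140,90,70),5,[X+26*Z],1.1)"
```

```text
t21.27 [ 535.2 -162.    54.5] r 76.7 phi -2.339 thx-pi -2.340 Ftool [1.5 6.1 0.3] M [-0.55 -0.63  0.01] w 0.224 q [-0.5   0.55  1.58 -0.    1.02  0.27]
```

View pics/r10.png

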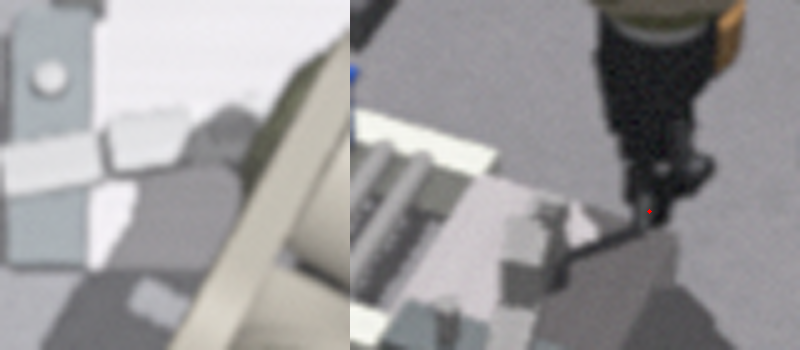

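{"op": "apply_moves", "data": {"commands": [[1.9,0.01,-0.23,0,0.03],[1.9,0.01,-0.23,0,0.03]]}}

```text
time_s: 21.53
eef_pos: [531.9, -158.7, 54.5]
ee_rot: [0.001, 0.932, 0.362, 0.0]
force: [3.6, -3.9, 0.4]
grip_width: 0.223
```

{"op": "apply_moves", "data": {"commands": [[1.9,0.01,-0.23,0,0.03]]}}

```text
time_s: 21.62
eef_pos: [530.4, -156.9, 54.5]
ee_rot: [0.001, 0.937, 0.348, 0.0]
force: [3.4, -4.7, 1.3]
grip_width: 0.219
```

```bash
python3 n.py;python3 -c "
from h import *
s=ctrl.sense();X=s['eef_pos'];Z=np.array([0,0,1.])
look('r11',(280,150,70,70),(280,140,90,70),5,[X+26*Z],1.1)"
```

```text
t21.62 [ 530.4 -156.9   54.5] r 76.7 phi -2.432 thx-pi -2.431 Ftool [-0.5  5.8 -1.3] M [-0.69 -0.54 -0.01] w 0.219 q [-0.5   0.54  1.59 -0.    1.01  0.36]
```

View pics/r11.png

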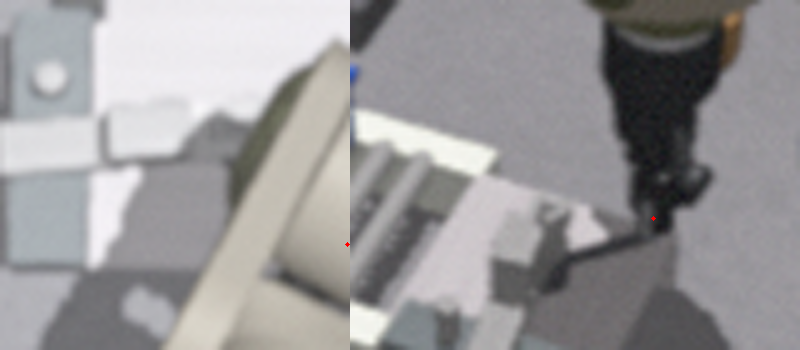

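{"op": "apply_moves", "data": {"commands": [[1.9,0,-0.15,0,0.02],[1.9,0,-0.15,0,0.02]]}}

```text
time_s: 21.88
eef_pos: [528.3, -154.5, 54.5]
ee_rot: [0.001, 0.944, 0.329, 0.0]
force: [2.3, -5.0, 0.7]
grip_width: 0.222
```

{"op": "apply_moves", "data": {"commands": [[1.9,0,-0.15,0,0.02]]}}

```text
time_s: 21.97
eef_pos: [527.4, -153.3, 54.5]
ee_rot: [0.001, 0.948, 0.32, 0.0]
force: [3.3, -4.4, 1.1]
grip_width: 0.223
```

{"op": "apply_moves", "data": {"commands": [[1.9,0,-0.15,0,0.02]]}}

```text
time_s: 22.05
eef_pos: [526.4, -152.1, 54.4]
ee_rot: [0.001, 0.951, 0.31, 0.0]
force: [2.2, -3.8, 0.4]
grip_width: 0.219
```

```bash
python3 n.py;python3 -c "
from h import *
s=ctrl.sense();X=s['eef_pos'];Z=np.array([0,0,1.])
look('r12',(280,150,70,70),(280,140,90,70),5,[X+26*Z],1.1)"
```

```text
t22.05 [ 526.4 -152.1   54.4] r 76.8 phi -2.513 thx-pi -2.511 Ftool [-0.5  4.4 -0.4] M [-0.75 -0.42 -0.04] w 0.219 q [-0.49  0.53  1.61 -0.    1.    0.45]
```

View pics/r12.png

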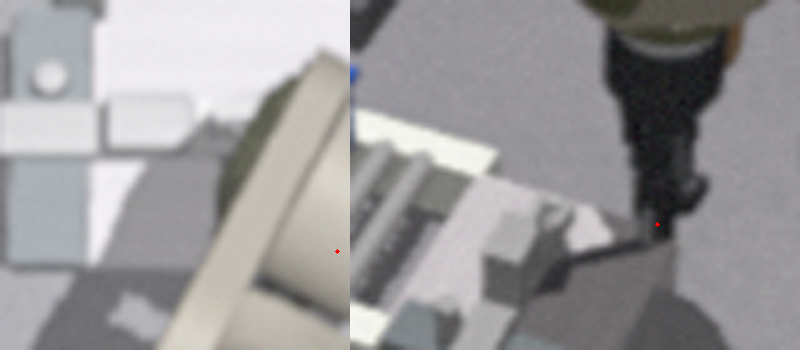

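{"op": "apply_moves", "data": {"commands": [[1.9,0,-0.1,0,0.013]]}}

```text
time_s: 22.23
eef_pos: [525.8, -151.2, 54.4]
ee_rot: [0.0, 0.953, 0.304, 0.0]
force: [2.9, -3.7, 0.6]
grip_width: 0.224
```

{"op": "apply_moves", "data": {"commands": [[1.9,0,-0.1,0,0.013]]}}

```text
time_s: 22.32
eef_pos: [525.1, -150.4, 54.4]
ee_rot: [0.0, 0.955, 0.298, 0.0]
force: [2.7, -4.6, 2.3]
grip_width: 0.222
```

{"op": "apply_moves", "data": {"commands": [[1.9,0,-0.1,0,0.013]]}}

```text
time_s: 22.4
eef_pos: [524.7, -149.6, 54.5]
ee_rot: [0.001, 0.957, 0.291, 0.0]
force: [3.4, -6.2, 0.6]
grip_width: 0.221
```

{"op": "apply_moves", "data": {"commands": [[1.9,0,-0.1,0,0.013]]}}

```text
time_s: 22.48
eef_pos: [524.4, -149.0, 54.5]
ee_rot: [0.001, 0.958, 0.285, 0.001]
force: [4.8, -6.4, 0.6]
grip_width: 0.22
```

{"op": "apply_moves", "data": {"commands": [[1.9,0,-0.08,0,0.01],[1.9,0,0,0,0]]}}

```text
time_s: 22.65
eef_pos: [524.1, -148.5, 54.6]
ee_rot: [0.001, 0.96, 0.281, 0.001]
force: [5.4, -7.3, 0.2]
grip_width: 0.223
```

```bash
python3 n.py
```

```text
t22.65 [ 524.1 -148.5   54.6] r 76.6 phi -2.568 thx-pi -2.573 Ftool [ 0.6  9.1 -0.2] M [-1.11 -0.76  0.01] w 0.223 q [-0.49  0.52  1.62 -0.    1.    0.51]
```

{"op": "apply_moves", "data": {"commands": [[1.9,0,-0.08,0,0.01],[1.9,0,0,0,0]]}}

```text
time_s: 22.82
eef_pos: [523.9, -148.0, 54.6]
ee_rot: [0.001, 0.961, 0.276, 0.001]
force: [5.3, -6.8, -0.7]
grip_width: 0.225
```

```bash
python3 n.py
```

```text
t22.82 [ 523.9 -148.    54.6] r 76.6 phi -2.576 thx-pi -2.583 Ftool [0.9 8.6 0.7] M [-1.19 -0.87 -0.  ] w 0.225 q [-0.49  0.52  1.62 -0.    1.    0.52]
```

{"op": "apply_moves", "data": {"commands": [[1.9,0,-0.1,0,0.013],[1.9,0,0,0,0]]}}

```text
time_s: 22.98
eef_pos: [523.5, -147.3, 54.7]
ee_rot: [0.002, 0.963, 0.269, 0.001]
force: [6.5, -7.8, -1.0]
grip_width: 0.222
```

{"op": "apply_moves", "data": {"commands": [[1.9,0,-0.1,0,0.013],[1.9,0,0,0,0]]}}

```text
time_s: 23.15
eef_pos: [523.2, -146.6, 54.7]
ee_rot: [0.002, 0.965, 0.263, 0.001]
force: [6.8, -8.5, -0.6]
grip_width: 0.221
```

```bash
python3 n.py;python3 -c "
from h import *
s=ctrl.sense();X=s['eef_pos'];Z=np.array([0,0,1.])
look('r13',(280,150,70,70),(280,140,90,70),5,[X+26*Z],1.1)"
```

```text
t23.15 [ 523.2 -146.6   54.7] r 76.4 phi -2.596 thx-pi -2.609 Ftool [ 1.5 10.7  0.6] M [-1.47 -1.09  0.01] w 0.221 q [-0.49  0.52  1.63 -0.    0.99  0.55]
```

View pics/r13.png

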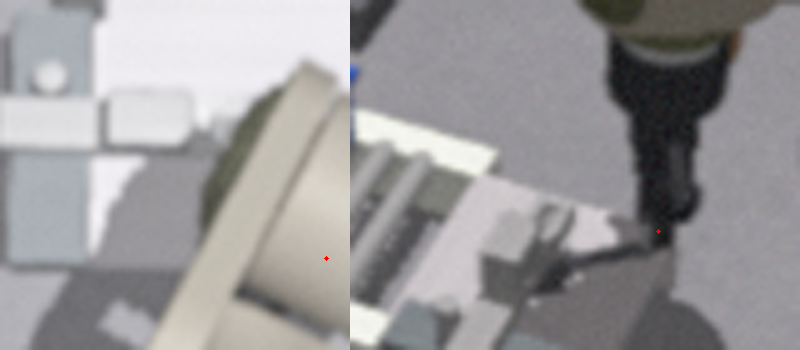

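{"op": "apply_moves", "data": {"commands": [[1.9,0,-0.1,0,0.01],[1.9,0,-0.08,0,0.01],[1.9,0,0,0,0]]}}

```text
time_s: 23.5
eef_pos: [522.6, -145.4, 54.8]
ee_rot: [0.002, 0.967, 0.254, 0.002]
force: [7.3, -10.9, -1.8]
grip_width: 0.223
```

```bash
python3 n.py
```

```text
t23.50 [ 522.6 -145.4   54.8] r 76.3 phi -2.613 thx-pi -2.629 Ftool [ 1.1 13.1  1.8] M [-1.67 -1.29  0.02] w 0.223 q [-0.49  0.51  1.63 -0.    0.99  0.57]
```

{"op": "apply_moves", "data": {"commands": [[1.9,0,-0.1,0,0.01],[1.9,0,0,0,0]]}}

```text
time_s: 23.67
eef_pos: [522.3, -144.7, 54.9]
ee_rot: [0.002, 0.969, 0.249, 0.002]
force: [7.8, -11.2, -3.1]
grip_width: 0.224
```

```bash
python3 n.py
```

```text
t23.67 [ 522.3 -144.7   54.9] r 76.3 phi -2.623 thx-pi -2.639 Ftool [ 1.4 13.6  3.2] M [-1.87 -1.4   0.  ] w 0.224 q [-0.49  0.51  1.63 -0.    0.99  0.58]
```

{"op": "apply_moves", "data": {"commands": [[1.9,0,-0.1,0,0.01],[1.9,0,0,0,0],[1.9,0,0,0,0]]}}

```text
time_s: 23.92
eef_pos: [521.9, -144.0, 54.9]
ee_rot: [0.003, 0.97, 0.244, 0.002]
force: [9.6, -11.7, -2.5]
grip_width: 0.225
```

```bash
python3 n.py
```

```text
t23.92 [ 521.9 -144.    54.9] r 76.2 phi -2.633 thx-pi -2.649 Ftool [ 2.9 14.8  2.6] M [-1.97 -1.49 -0.02] w 0.225 q [-0.49  0.51  1.63 -0.    0.99  0.59]
```

{"op": "apply_moves", "data": {"commands": [[1.9,0,0.15,0,0],[1.9,0,0.15,0,0],[1.9,0,0.15,0,0],[1.9,0,0,0,0]]}}

```text
time_s: 24.25
eef_pos: [522.8, -146.4, 54.3]
ee_rot: [0.0, 0.97, 0.244, 0.001]
force: [5.4, -3.7, -0.8]
grip_width: 0.224
```

```bash
python3 n.py
```

```text
t24.25 [ 522.8 -146.4   54.3] r 76.6 phi -2.600 thx-pi -2.649 Ftool [3.  5.8 0.8] M [-0.74 -0.85 -0.1 ] w 0.224 q [-0.49  0.52  1.63  0.    1.    0.59]
```

{"op": "apply_moves", "data": {"commands": [[1.9,0,0.15,0,0],[1.9,0,0.1,0,0],[1.9,0,0,0,0]]}}

```text
time_s: 24.5
eef_pos: [523.2, -148.0, 54.1]
ee_rot: [-0.0, 0.97, 0.244, -0.0]
force: [2.2, -1.4, -0.3]
grip_width: 0.221
```

```bash
python3 n.py
```

```text
t24.50 [ 523.2 -148.    54.1] r 77.1 phi -2.580 thx-pi -2.650 Ftool [1.3 2.2 0.3] M [-0.28 -0.37 -0.02] w 0.221 q [-0.49  0.52  1.62  0.    1.    0.59]
```

{"op": "apply_moves", "data": {"commands": [[1.9,0,0.1,0,0],[1.9,0,0.1,0,0],[4,0,0,0,0],[4,0,0,0,0],[4,0,0,0,0],[4,0,0,0,0]]}}

```text
time_s: 25.0
eef_pos: [523.9, -149.6, 54.1]
ee_rot: [-0.0, 0.97, 0.243, -0.0]
force: [0.5, 0.7, -0.5]
grip_width: 0.467
```

{"op": "apply_moves", "data": {"commands": [[4,0,0,-1,0],[4,0,0,-2,0],[4,0,0,-3,0],[4,0,0,-3,0],[4,0,0,-3,0],[4,0,0,-1,0],[4,-3,0,0,0],[4,-3,0,0,0],[4,-3,0,0,0],[4,-3,0,0,0],[4,-3,0,0,0],[4,-3,0,0,0]]}}

```text
time_s: 26.0
eef_pos: [364.0, -234.7, 184.4]
ee_rot: [0.0, 0.97, 0.243, 0.0]
force: [-1.5, -0.6, 0.8]
grip_width: 0.467
```

```bash
python3 n.py;python3 -c "
from h import *
look('f1',(270,130,90,80),(270,140,80,80),4,[],1.1)"
```

```text
t26.00 [ 364.  -234.7  184.4] r 258.4 phi -2.624 thx-pi -2.650 Ftool [-1.6 -0.1 -0.8] M [-0.04  0.01 -0.08] w 0.467 q [-0.84  0.13  1.79 -0.    1.22  0.23]
```

View pics/f1.png

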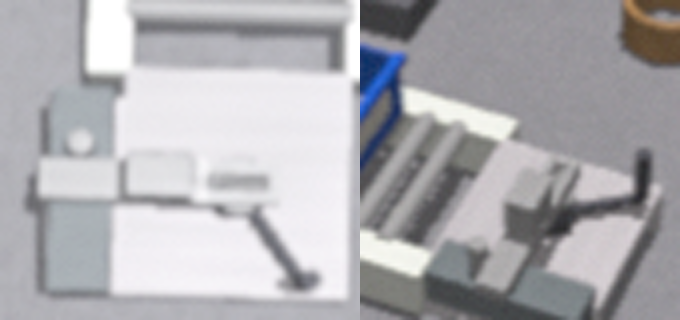

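View pics/f1_top.png

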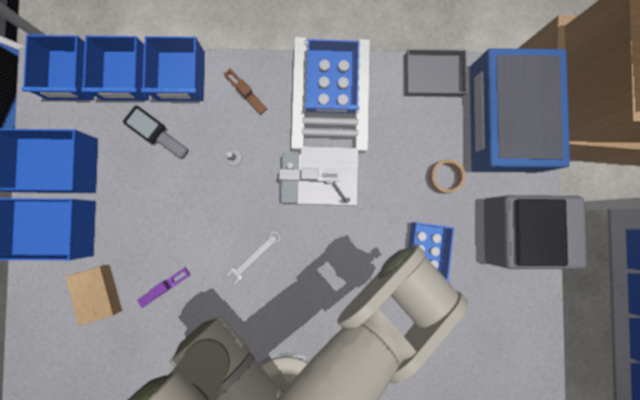

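```bash
python3 -c "
from h import *
np.set_printoptions(precision=1,suppress=True)
T=lambda c:((c[0]+.5)/4-.5+270,(c[1]+.5)/4-.5+130)
print('block top',onz('top',T((160,171)),137),'slot',onz('top',T((239,181)),101),'arm end mid',onz('top',T((39,176)),101),'peg',onz('top',T((307,280)),112))
a=cv2.imread('pics/f1_side.png')[160:220,285:345];b=cv2.imread('pics/f1_top.png')[150:210,275:355]
cv2.imwrite('pics/f2.png',cv2.hconcat([cv2.resize(b,(480,360),interpolation=2),cv2.resize(a,(320,360),interpolation=2)]))"
```

```text
block top [589.3 -56.6 137. ] slot [ 587.4 -106.1  101. ] arm end mid [589.5  18.5 101. ] peg [ 525.4 -147.7  112. ]
```

View pics/f2.png

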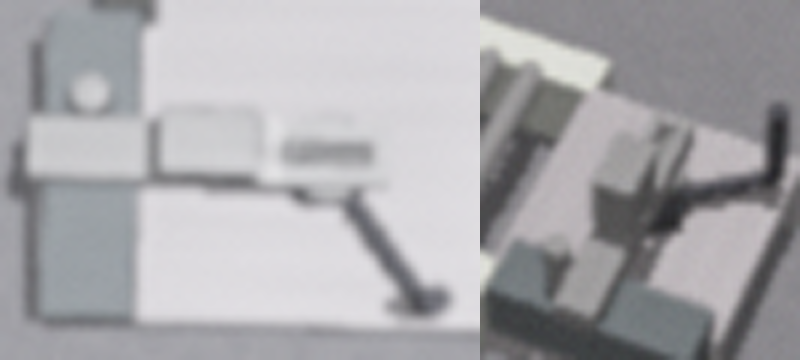

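```bash
python3 -c "
from rig import ctrl
print(ctrl.finish_job())"
```

```text
the job is handed in; nothing more can be done
None
```

I fitted the steel key over the screw head, tightened the jam nut until about 15 N showed at the peg, and handed the job in at about 26 s.

- **Fit:** The key met firm contact with its underside at 85.0 mm, level with the shoulder and ledge. In the last top view the slot measured 1.5 mm from the screw axis, with the arm lying on the ledge against the stop post. I did not check that the key is level from the pictures beyond that.
- **Tightening:** I turned the nut clockwise with the peg held loosely between the fingers. The force was about 2 N while it ran free and 4–5 N as it dragged the screw until the arm met the post. It then rose to 14.8 N along the turning direction, 15.3 N in all. I eased off, opened the jaws and lifted clear.
- **Tightness:** I judged this from that force and did not test it again after letting go. By the figures you gave, it should be about 0.026 rad wound in.
- **Other things:** In the last overview they look unmoved. The blue bin of nuts is partly hidden by the arm there.

**First grasp failed:** The jaws closed above the key's block without moving it. The fingertips stand about 35 mm higher than the reported pose and the stated 11 mm tip distance imply. I corrected for this from the images and by contact, so the reported z values in the log are that much low.

**Camera mismatch:** The two cameras disagreed by about 2 mm in x on the post, peg and screw. I used the side view for the fit.

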